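Shut up the drinks stall: stock drawer and price board

TASK

Pack up the stall for the night: stand every loose green drinks can (not those in the carton) upright in the open stock drawer, then push the drawer fully home so that it clicks past its catch and stays seated. Also slide the red price board, flat and end first, into the slot of the yellow holder until it comes up against the stop. Leave the mug, the jar and the exercise books where they are.

Things in the scene. Friction and masses are not known exactly. Their poses are not given: they have to be found in the camera images.
- can1: A loose full small drinks can, squat, green with a red band and silver top: upright cylinder, 60 mm in diameter, 66 mm tall, about 0.17 kg. Four or five of the six cans are present, standing on the table at the start. Origin: centre of its underside; z along its axis towards the top.
- can2: A loose full small drinks can, squat, green with a red band and silver top: upright cylinder, 60 mm in diameter, 66 mm tall, about 0.17 kg. Four or five of the six cans are present, standing on the table at the start. Origin: centre of its underside; z along its axis towards the top.
- can3: A loose full small drinks can, squat, green with a red band and silver top: upright cylinder, 60 mm in diameter, 66 mm tall, about 0.17 kg. Four or five of the six cans are present, standing on the table at the start. Origin: centre of its underside; z along its axis towards the top.
- can4: A loose full small drinks can, squat, green with a red band and silver top: upright cylinder, 60 mm in diameter, 66 mm tall, about 0.17 kg. Four or five of the six cans are present, standing on the table at the start. Origin: centre of its underside; z along its axis towards the top.
- can5: A loose full small drinks can, squat, green with a red band and silver top: upright cylinder, 60 mm in diameter, 66 mm tall, about 0.17 kg. Four or five of the six cans are present, standing on the table at the start. Origin: centre of its underside; z along its axis towards the top.
- can6: A loose full small drinks can, squat, green with a red band and silver top: upright cylinder, 60 mm in diameter, 66 mm tall, about 0.17 kg. Four or five of the six cans are present, standing on the table at the start. Origin: centre of its underside; z along its axis towards the top.
- stock_drawer (a joint): Opening of the stock drawer in m: 0 = fully home (seated), up to 0.145 = fully open. It slides with about 2 N of friction; over the last 13 mm a sprung catch resists with a further 6 N or so, and once past about 5 mm the catch pulls it home. Starts open by 0.12 to 0.14.
- drawer_front (a point): Centre of the outer (robot-side) face of the drawer's blue front panel, moving with the drawer. The panel is 336 mm wide (along y), 56 mm high (28 mm above and below this point, top edge 68 mm over the table), 15 mm thick, with no protruding handle. x points into the cabinet (the closing direction), z up.
- drawer_floor (a point): Centre of the drawer's inner floor (18 mm over the table), moving with it; axes as drawer_front. Inside: x -95 to +95 mm, y -150 to +150 mm; side and back walls rise 24 mm above the floor, the front panel 50 mm. Front panel's outer face: x = -110 mm. With the drawer open by q, x = -95 mm to q - 55 mm is clear of the cabinet's roof.
- cabinet_top (a point): Point on the level of the roof of the fixed grey cabinet, above the middle of its base, which is 220 mm (x) by 340 mm (y). 106 mm high; the roof (8 mm thick, underside 80 mm above the drawer's floor) and upper sides run from x = -70 to +110 mm, the lower sides (68 mm high) from x = -110 mm. x points from front to back, z up.
- board: The loose price board: red rigid plate with blank white faces, 150 mm (x, its length) by 60 mm (y) by 10 mm thick, 0.09 kg, lying flat on the table. Either end and either face will do. Origin: centre of its underside.
- board_center (a point): Middle of the price board (75 mm from each end, 5 mm from each face).
- slot_mouth (a point): Mouth of the slot in the fixed yellow holder: middle of the mouth's lower edge (the slot's floor, 10 mm over the table). x points into the slot, z up. The slot is 68 mm wide (y), 15 mm high and 90 mm deep (to its stop), so that a board fully in sticks out 60 mm, its middle 15 mm inside the mouth. The holder is 92 mm wide, 100 mm long and 33 mm tall.
- mug: Bystander: white mug, 74 mm in diameter, 85 mm tall, handle to its +y. Origin: centre of its underside.
- jar: Bystander: amber jar with red lid, 70 mm in diameter, 110 mm tall. Origin: centre of its underside.
- exercise_books: Bystander: stack of three exercise books, 105 (x) by 150 mm (y), 36 mm high. Origin: centre of its underside.

How it is judged:
By the outcome, as a careful person would: the job done as asked, in the order asked, and still so for the second after the job is handed in, with the robot touching nothing.
Of can1, can2, can3, can4, can5, can6 only 4 to 5 are there at a start; the rules pass over those that are not, and their reading is None.
At some moment in a run one of can1, can2, can3, can4, can5, can6, board may be knocked a few centimetres aside while the robot is not near it.
It also fails if it takes over 210 s, if anything falls off the work surface, if the arm or the gripper's body presses on something with over 40 N, if the wrist force passes 120 N, or if a joint passes its speed limit or range.

ROBOT

A 6-joint arm with a two-finger parallel gripper is mounted at the origin on the work surface. World frame = base frame: x ahead of the robot, y to its left, z up, the work surface at z = 0. Lengths are in m, angles in rad, forces in N, time in s.
With the tool pointing down it reaches from about 0.375 to 0.825 m from the base axis. Payload 5.5 kg.
Tool frame: the origin (TCP) lies at the centre of the arm's flange, where the gripper is bolted on; the fingertips stand 173 mm ahead of it and the grasp point (between the pads) lies 155 mm ahead of it (ctrl.tip_extent is the distance from the TCP to the fingertips, in m); z points along the fingers, y is the line along which they close (so a half turn about z gives the same grasp; the last joint's range is limited). The gripper opens to 85 mm and grips with 20 to 120 N. Pads are 22 mm wide; open, the fingers measure 114 mm over their backs; the gripper's body (76 mm by 85 mm) begins 54 mm behind the grasp point. The pads swing forward as they close: fully open they stand 13 mm farther back than shut.
Start: joints at [-1.241, 0.314, -0.047, 1.21, 0, 1.571], TCP at [0.194, -0.568, 0.405] pointing down, gripper open.
Joint ranges: [-2.67, 2.67], [-0.69, 1.73], [-1.03, 1.25], [-2.08, 2.16], [-1.42, 1.45], [-3.14, 3.14]. Speed limits (rad/s): [2.39, 2.39, 3.01, 3.14, 3.14, 3.14].

INTERFACE

Orientations are given as [roll, pitch, yaw] about the fixed x, y, z axes, in that order (R = Rz(yaw) Ry(pitch) Rx(roll)).
In Python, from plant import ctrl, viewer gives the robot as it stands. The module is installed in compiled form; this text tells all that it offers.
- The arm moves only by the tool carry_out, never from a script. Its argument "rows" is a list of rows, each an object of numbers: "tx", "ty", "tz": the shift along the tool's x, y, z as a fraction of full scale; "rx", "ry", "rz": the turn, a rotation vector about the tool's x, y, z as a fraction of full scale; "jaw": the closure, from 0 (fully open) to 1 (shut). In form: [{"tx": .., "ty": .., "tz": .., "rx": .., "ry": .., "rz": .., "jaw": ..}, ...]. A call has 1 to 10 rows; each row is the pose to reach, as a shift and turn from the pose commanded when the call began, along the tool's axes at that moment, turning the shorter way round; what a row does not reach only later rows make up. Full scale, the value 1, is 0.1 m for a shift and 180 degrees for a turn. A row lasts 1/10 s, in which the tool goes at most 50 mm and 8.59 degrees, less where a joint would pass 70% of its speed; a pose out of reach is approached as far as the arm can. A call with a number of a shift or a turn outside -1 to 1 is refused whole. A call with a gripper value outside its range is refused whole. The fingers move at their own pace and stop on an object; "squeeze" is the grip in N (left out, the last holds). Time passes only in rows, so rows that repeat a pose let the fingers close. It gives the time, the measured TCP pose, the force, the opening and the grip force at its end, in the units of the state.
- ctrl.get_obs(): the state, without advancing time (a new reading comes with each control period).
- viewer.snapshot(name): name is "scene" or "top"; returns (picture, depth): 420x560x3 uint8, red, green, blue; 420x560 float32, m along the optical axis (not along the pixel's ray), 0 where there is no reading.
- viewer.camera_params(name): a dict with "fx", "fy", "cx", "cy" (pixels), "dist_coeffs" ([k1, k2, p1, p2, k3] as OpenCV has them; the pictures are not rectified), "camera_from_world" (4x4, takes a point from world to camera coordinates). Camera axes: x right, y down, z forward; pixel columns grow to the right and rows downward; lengths in m; the calibration is good to about 2 mm. A picture is of the moment at which its call begins. camera_params takes no time and is no camera call.
- ctrl.sign_off(): hands the job in; it is judged then, once.
The state is a dict: "clock": time; "joints": joint angles; "joint_vel": joint speeds; "effort": joint torques, N m; "eef_pos": TCP position; "tcp_rot": TCP orientation; "ft_force": force on the tool from outside, world axes, zero at the start; "moment": the same for the moment, N m; "opening": opening from 0.0 (shut) to 1.0 (fully open); "gripper_force": force on a finger pad.
Only numpy, scipy, OpenCV 4.12 (cv2) and the standard library are available. Lean on these libraries where they do the work, as an engineer would, in place of code of your own. Each camera call takes 0.05 s, during which the arm holds its last target. There are 200 camera calls.

## Working session

There is one attempt and no reset: what is moved stays moved. The work goes in short steps, Python scripts to look and compute and a tool call to move; the robot and the scene stay as the last step left them, time stands still between calls to the robot, and variables do not carry over. Pictures are saved under pics/ and viewed, at most 14 in all, crops included, and the job is handed in when it is done.

Besides the shell and the picture viewer there is one more tool, called after "Request:" as name(argument=value, ...), one argument or row to a line, values as JSON. carry_out: Moves the arm, as the interface text tells. Shift numbers are shares of 0.1 m and turn numbers shares of 180 degrees, none past 1 either way. Its arguments: {"type":"object","properties":{"rows":{"type":"array"},"squeeze":{"type":"number"}},"required":["rows"]}

```bash
mkdir -p pics
cat > h.py <<'E'
import numpy as np, cv2
from plant import ctrl, viewer
def snap(n, save=None):
    im,d=viewer.snapshot(n)
    if save: cv2.imwrite('pics/'+save+'.png',im[:,:,::-1])
    return im,d
def cam(n):
    p=viewer.camera_params(n); K=np.array([[p['fx'],0,p['cx']],[0,p['fy'],p['cy']],[0,0,1]])
    return K,np.array(p['dist_coeffs'],float),np.array(p['camera_from_world'])
def ray(n,uv):
    K,D,T=cam(n); q=cv2.undistortPoints(np.array(uv,float).reshape(-1,1,2),K,D).reshape(-1,2)
    R=T[:3,:3]; o=-R.T@T[:3,3]; return o,np.c_[q,np.ones(len(q))]@R
def onplane(n,uv,z):
    o,d=ray(n,uv); return o+d*((z-o[2])/d[:,2])[:,None]
def cloud(n,d):
    v,u=np.mgrid[:d.shape[0],:d.shape[1]]; o,r=ray(n,np.c_[u.ravel(),v.ravel()])
    return (o+r*d.reshape(-1,1)).reshape(d.shape+(3,))
E
python3 - <<'E'
from h import *
for n in('scene','top'):
    im,d=snap(n,n+'0'); print(cam(n)[2].round(3),cam(n)[0].round(1).tolist(),(d>0).mean())
print(ctrl.get_obs(),ctrl.tip_extent)
E
```

```text
[[ 0.414  0.91   0.018 -0.224]
 [ 0.699 -0.305 -0.647 -0.362]
 [-0.584  0.28  -0.762  1.768]
 [ 0.     0.     0.     1.   ]] [[486.1, 0.0, 278.0], [0.0, 486.1, 214.7], [0.0, 0.0, 1.0]] 0.9952210884353742
[[-0.023 -0.999 -0.022 -0.012]
 [-0.994  0.026 -0.103  0.597]
 [ 0.104  0.02  -0.994  1.404]
 [ 0.     0.     0.     1.   ]] [[435.9, 0.0, 284.4], [0.0, 435.9, 216.2], [0.0, 0.0, 1.0]] 0.995875850340136
{'clock': 0.1, 'joints': array([-1.24103114e+00,  3.14175229e-01, -4.79726452e-02,  1.21019670e+00,
       -2.23715617e-05,  1.57080807e+00]), 'joint_vel': array([-0.00162455, -0.00108308,  0.0023394 ,  0.0006359 ,  0.00036671,
        0.00020434]), 'effort': array([-3.05655622e-04, -5.40767384e+01,  3.40540087e+01,  1.11330769e-02,
        9.89541854e-05,  1.58395153e-05]), 'eef_pos': array([ 0.19420874, -0.56743712,  0.40391145]), 'tcp_rot': array([-3.14004440e+00,  2.23897212e-05,  3.29753477e-01]), 'ft_force': array([ 0.18635255, -0.8606222 ,  0.10290014]), 'moment': array([-0.00909781, -0.0245761 , -0.01224884]), 'gripper_force': 0.0, 'opening': 0.9990484466772247} 0.1734
```

View pics/scene0.png

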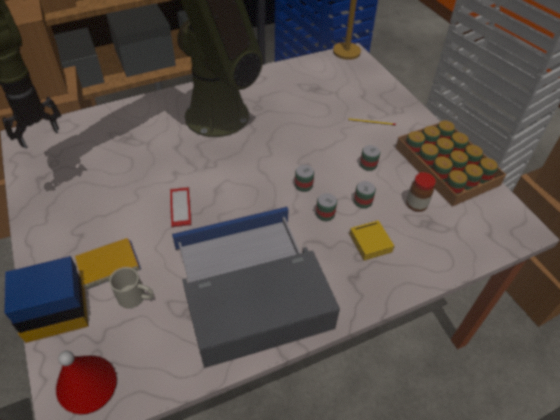

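View pics/top0.png

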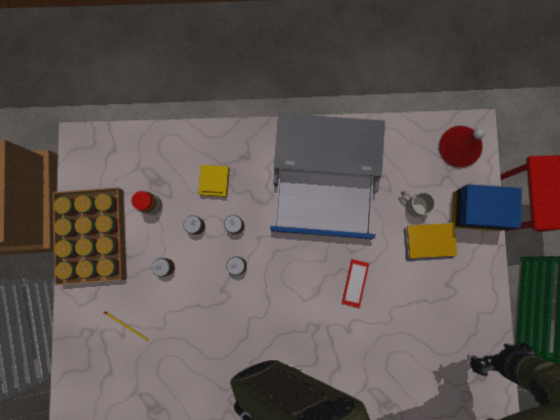

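Top view: four loose cans at (193,225), (233,225), (236,266) and (162,268). The holder is at (213,181), with its dark mouth towards the robot. The board is at (355,283), and the drawer's blue front runs from (272,231) to (374,236). Next I measure positions from both views.

```bash
cat >> h.py <<'E'
def blobs(mask,amin):
    n,l,s,c=cv2.connectedComponentsWithStats(mask.astype(np.uint8)); return [(l==i) for i in range(1,n) if s[i,4]>=amin]
def hsv(im): return cv2.cvtColor(im,cv2.COLOR_RGB2HSV)
def cans(n,im,d,zt=(.04,.09),box=(.2,.8,-.1,.55)):
    """can tops: points at lid height, grouped on a ground grid"""
    P=cloud(n,d); h=hsv(im)
    m=(P[...,2]>zt[0])&(P[...,2]<zt[1])&(d>0)&(P[...,0]>box[0])&(P[...,0]<box[1])&(P[...,1]>box[2])&(P[...,1]<box[3])
    return P,h,m
E
python3 - <<'E'
from h import *
for n in('top','scene'):
    im,d=snap(n); P,h,m=cans(n,im,d,zt=(.055,.09),box=(.25,.9,-.5,.6))
    print(n)
    for b in blobs(m,25):
        q=P[b]; (cx,cy),r=cv2.minEnclosingCircle(q[:,:2].astype(np.float32)); v,u=np.nonzero(b)
        print('blob',b.sum(),'px',u.mean().round(),v.mean().round(),'mean',q.mean(0).round(4),'circ',round(cx,4),round(cy,4),round(r,4),'zmed',np.median(q[:,2]).round(4),'S',h[b][:,1].mean().round())
    H,S,V=[h[...,i].astype(int) for i in range(3)]
    for name,mk in(('red',((H<8)|(H>172))&(S>150)&(V>70)),('yel',(H>18)&(H<32)&(S>150)&(V>80)),('blue',(H>100)&(H<125)&(S>130)&(V>60))):
        for b in blobs(mk,60):
            q=P[b]; v,u=np.nonzero(b)
            if q[:,0].mean()<.2 or abs(q[:,1].mean())>.6: continue
            (c,s,a)=cv2.minAreaRect(q[:,:2].astype(np.float32))
            print(name,b.sum(),u.mean().round(),v.mean().round(),'rect',np.round(c,4),np.round(s,4),round(a,1),'z',np.percentile(q[:,2],[5,50,95]).round(3))
E
```

```text
top
blob 54 px 275.0 176.0 mean [ 0.7232 -0.0008  0.0682] circ 0.7222 0.0007 0.021 zmed 0.068 S 13.0
blob 65 px 377.0 183.0 mean [ 0.6906 -0.3255  0.0689] circ 0.6917 -0.3239 0.024 zmed 0.069 S 11.0
blob 241 px 420.0 202.0 mean [ 0.6257 -0.4578  0.0755] circ 0.6331 -0.4528 0.0528 zmed 0.0771 S 25.0
blob 138 px 151.0 205.0 mean [0.6397 0.4001 0.0758] circ 0.6489 0.4192 0.035 zmed 0.0793 S 117.0
blob 318 px 102.0 203.0 mean [0.6514 0.5592 0.0701] circ 0.6494 0.5646 0.0372 zmed 0.0708 S 154.0
blob 344 px 102.0 224.0 mean [0.5821 0.5584 0.0698] circ 0.5797 0.5635 0.0411 zmed 0.0708 S 151.0
blob 271 px 233.0 224.0 mean [0.572  0.1386 0.0657] circ 0.5729 0.1394 0.0302 zmed 0.0659 S 14.0
blob 268 px 192.0 224.0 mean [0.5739 0.2693 0.0653] circ 0.5748 0.2706 0.0298 zmed 0.0655 S 15.0
blob 526 px 322.0 232.0 mean [ 0.5388 -0.1454  0.0679] circ 0.5389 -0.1455 0.1666 zmed 0.0682 S 160.0
blob 291 px 105.0 245.0 mean [0.513  0.5481 0.0702] circ 0.5132 0.5516 0.0312 zmed 0.0706 S 159.0
blob 73 px 91.0 247.0 mean [0.5098 0.5934 0.068 ] circ 0.5093 0.5976 0.0226 zmed 0.0691 S 126.0
blob 272 px 235.0
[... 2451 characters left out ...]
 z [0.035 0.109 0.113]
yel 64 432.0 131.0 rect [0.8948 0.1084] [0.0451 1.4027] 41.6 z [0.068 0.072 0.076]
yel 78 429.0 149.0 rect [0.5192 0.5512] [0.0502 0.0424] 58.6 z [0.067 0.071 0.074]
yel 96 443.0 162.0 rect [0.5895 0.5582] [0.0591 0.0453] 75.9 z [0.067 0.071 0.074]
yel 99 458.0 176.0 rect [0.6566 0.5597] [0.0506 0.0469] 73.1 z [0.068 0.072 0.075]
yel 1029 372.0 239.0 rect [ 1.0479 -0.053 ] [0.1239 0.9505] 50.8 z [0.017 0.032 0.037]
yel 1584 105.0 261.0 rect [ 0.9176 -0.4885] [0.9237 0.1485] 1.6 z [0.031 0.035 0.039]
blue 63 268.0 213.0 rect [ 0.5582 -0.0363] [0.0961 0.0118] 82.8 z [0.064 0.067 0.07 ]
blue 126 220.0 225.0 rect [ 0.9323 -0.325 ] [0.1721 0.8862] 69.3 z [0.064 0.067 0.071]
```

Run:
```python
import cv2
a=cv2.imread('pics/top0.png')[160:300,140:400]; cv2.imwrite('pics/crop1.png',cv2.resize(a,None,fx=3,fy=3,interpolation=cv2.INTER_CUBIC))
```

```text
(no output)
```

View pics/crop1.png

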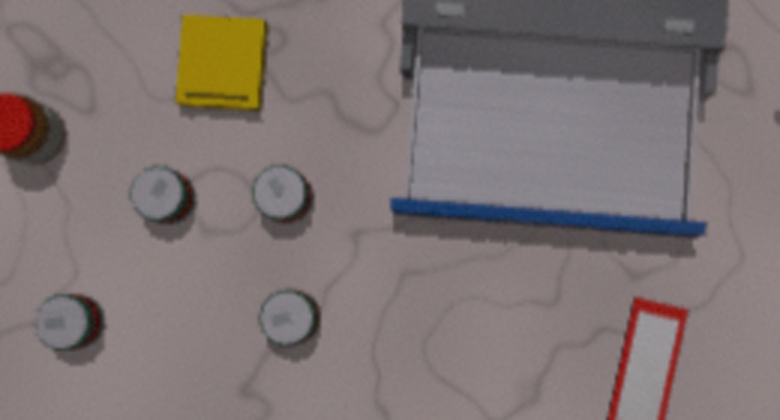

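The crop shows the holder's mouth facing the robot (dark slot line near crop (217,97)) and the drawer's clear interior. Now the finer poses of the drawer, roof, holder and board.

```bash
cat >> h.py <<'E'
def rect(n,mask,z):
    """min-area rectangle of a mask's outline cast on plane z"""
    c=max(cv2.findContours(mask.astype(np.uint8),cv2.RETR_EXTERNAL,cv2.CHAIN_APPROX_NONE)[0],key=cv2.contourArea)
    (c,s,a)=cv2.minAreaRect(onplane(n,c.reshape(-1,2),z)[:,:2].astype(np.float32))
    if s[0]<s[1]: s=s[::-1]; a-=90
    return np.round(c,4),np.round(s,4),round((a+90)%180-90,2)
def near(P,m,x,y,r): return m&(np.hypot(P[...,0]-x,P[...,1]-y)<r)
def big(m): return max(blobs(m,1),key=lambda b:b.sum())
E
python3 - <<'E'
from h import *
for n in('top','scene'):
    im,d=snap(n); P=cloud(n,d); h=hsv(im).astype(int); Z=P[...,2]
    H,S,V=[h[...,i] for i in range(3)]
    f=near(P,(H>100)&(H<125)&(S>120)&(abs(Z-.067)<.008),.54,-.146,.2)
    q=P[f]; vx,vy,x0,y0=cv2.fitLine(q[:,:2].astype(np.float32),cv2.DIST_HUBER,0,.01,.01).ravel()
    t=(q[:,:2]-[x0,y0])@[vx,vy]; u=(q[:,:2]-[x0,y0])@[-vy,vx]
    print(n,'front',x0.round(4),y0.round(4),'ang of normal',np.degrees(np.arctan2(-vx*np.sign(vy),abs(vy))).round(2),'t',np.percentile(t,[0,1,99,100]).round(4),'u',np.percentile(u,[2,98]).round(4),'z',np.median(q[:,2]).round(4))
    r=near(P,(abs(Z-.106)<.008)&(S<60),.78,-.16,.22); print(' roof',rect(n,big(r),.106),np.median(Z[r]).round(4))
    y=near(P,(H>18)&(H<33)&(S>120)&(Z>.026)&(Z<.042),.71,.2,.15); print(' holder',rect(n,big(y),.033),np.median(Z[y]).round(4))
    b=near(P,((((H<10)|(H>170))&(S>110)))&(Z<.03),.385,-.245,.16); b=big(b); print(' board',rect(n,b,.01),np.median(Z[b]).round(4))
    tb=near(P,(S<80),.45,.25,.05); print(' table z',np.median(Z[tb]).round(4))
E
```

```text
top front 0.539 -0.145 ang of normal -5.87 t [-0.1656 -0.1624  0.1593  0.1627] u [-0.0063  0.0065] z 0.0685
 roof (array([ 0.8134, -0.1746]), array([0.3391, 0.1803]), 84.06) 0.1065
 holder (array([0.7224, 0.2073]), array([0.1013, 0.0937]), -5.3) 0.0333
 board (array([ 0.3729, -0.2524]), array([0.1492, 0.0603]), -14.76) 0.0098
 table z 0.0
scene front 0.5463 -0.1485 ang of normal -5.97 t [-0.1597 -0.1554  0.1584  0.1633] u [-0.0049  0.006 ] z 0.067
 roof (array([ 0.8202, -0.1758]), array([0.339 , 0.1858]), 84.11) 0.1056
 holder (array([0.7301, 0.2055]), array([0.1038, 0.0959]), -4.87) 0.0328
 board (array([ 0.3787, -0.2525]), array([0.1513, 0.0576]), -14.69) 0.0097
 table z -0.0001
```

```bash
cat >> h.py <<'E'
from scipy.spatial.transform import Rotation as R
YAW=np.radians(-5.9); DO=np.array([.6445,-.157]); DY=YAW
def drawer(x,y): return DO+x*np.array([np.cos(DY),np.sin(DY)])+y*np.array([-np.sin(DY),np.cos(DY)])
def plan(pts,yaw=YAW,pose=None):
    """successive TCP targets -> tool-axis shifts (shares of 0.1 m), tool down at yaw"""
    o=ctrl.get_obs(); p=o['eef_pos'] if pose is None else np.array(pose)
    Rt=R.from_euler('xyz',[np.pi,0,yaw])
    print('turn now->yaw rz share',((R.from_euler('xyz',o['tcp_rot']).inv()*Rt).as_rotvec()/np.pi).round(4), 'pos',o['eef_pos'].round(4),'t',round(o['clock'],1))
    for q in pts:
        q=np.array(q); print(q.round(4),'->',(Rt.inv().apply(q-p)/.1).round(3)); p=q
E
python3 - <<'E'
from h import *
A=[.577,.138]; S=drawer(-.048,.1); 
o=ctrl.get_obs()['eef_pos']
plan([[*A,.30],[*A,.197],[*A,.30],[*S,.31],[*S,.217],[*S,.31]])
E
```

```text
turn now->yaw rz share [-2.000e-04  1.000e-04  1.377e-01] pos [ 0.1943 -0.5676  0.4044] t 0.3
[0.577 0.138 0.3  ] -> [ 3.082 -7.412  1.044]
[0.577 0.138 0.197] -> [ 0.   -0.    1.03]
[0.577 0.138 0.3  ] -> [ 0.    0.   -1.03]
[ 0.607  -0.0526  0.31  ] -> [ 0.495  1.865 -0.1  ]
[ 0.607  -0.0526  0.217 ] -> [ 0.   -0.    0.93]
[ 0.607  -0.0526  0.31  ] -> [ 0.    0.   -0.93]
```

Request:
carry_out(
  rows=[
    {"rz": 0.137,"jaw": 0},
    {"rz": 0.137,"jaw": 0},
    {"rz": 0.137,"jaw": 0},
    {"rz": 0.137,"jaw": 0},
  ],
  squeeze=40,
)

```text
schema error: expected keys tx, ty, tz, rx, ry, rz, jaw
```

Request:
carry_out(
  rows=[
    {"tx": 0,"ty": 0,"tz": 0,"rx": 0,"ry": 0,"rz": 0.138,"jaw": 0},
    {"tx": 0,"ty": 0,"tz": 0,"rx": 0,"ry": 0,"rz": 0.138,"jaw": 0},
    {"tx": 0,"ty": 0,"tz": 0,"rx": 0,"ry": 0,"rz": 0.138,"jaw": 0},
    {"tx": 0,"ty": 0,"tz": 0,"rx": 0,"ry": 0,"rz": 0.138,"jaw": 0},
  ],
  squeeze=40,
)

```text
clock: 0.7
eef_pos: [0.1943, -0.5676, 0.4046]
tcp_rot: [-3.141, 0.0, -0.104]
ft_force: [0.4, 0.4, 0.2]
opening: 0.999
gripper_force: 0.0
```

Request:
carry_out(
  rows=[
    {"tx": 0.4,"ty": -1,"tz": 0,"rx": 0,"ry": 0,"rz": 0,"jaw": 0},
    {"tx": 0.4,"ty": -1,"tz": 0,"rx": 0,"ry": 0,"rz": 0,"jaw": 0},
    {"tx": 0.4,"ty": -1,"tz": 0,"rx": 0,"ry": 0,"rz": 0,"jaw": 0},
  ],
)

```text
clock: 1.0
eef_pos: [0.2456, -0.4687, 0.4046]
tcp_rot: [-3.139, -0.0, -0.097]
ft_force: [0.1, -0.4, 0.8]
opening: 1.0
gripper_force: 0.0
```

Run:
```python
from h import *
plan([[.577,.138,.30]])
```

```text
turn now->yaw rz share [-0.0008 -0.      0.0018] pos [ 0.2456 -0.4687  0.4046] t 1.0
[0.577 0.138 0.3  ] -> [ 2.673 -6.375  1.046]
```

Request:
carry_out(
  rows=[
    {"tx": 0.42,"ty": -1,"tz": 0.15,"rx": 0,"ry": 0,"rz": 0,"jaw": 0},
    {"tx": 0.42,"ty": -1,"tz": 0.15,"rx": 0,"ry": 0,"rz": 0,"jaw": 0},
    {"tx": 0.42,"ty": -1,"tz": 0.15,"rx": 0,"ry": 0,"rz": 0,"jaw": 0},
  ],
)

```text
clock: 1.3
eef_pos: [0.2975, -0.3738, 0.3891]
tcp_rot: [-3.139, 0.0, -0.097]
ft_force: [-0.0, -0.3, 0.1]
opening: 0.999
gripper_force: 0.0
```

Request:
carry_out(
  rows=[
    {"tx": 0.42,"ty": -1,"tz": 0.15,"rx": 0,"ry": 0,"rz": 0,"jaw": 0},
    {"tx": 0.42,"ty": -1,"tz": 0.15,"rx": 0,"ry": 0,"rz": 0,"jaw": 0},
    {"tx": 0.42,"ty": -1,"tz": 0.15,"rx": 0,"ry": 0,"rz": 0,"jaw": 0},
  ],
)

```text
clock: 1.6
eef_pos: [0.3498, -0.2792, 0.3742]
tcp_rot: [-3.14, 0.0, -0.097]
ft_force: [-1.0, -0.8, -0.0]
opening: 1.003
gripper_force: 0.0
```

Request:
carry_out(
  rows=[
    {"tx": 0.42,"ty": -1,"tz": 0.15,"rx": 0,"ry": 0,"rz": 0,"jaw": 0},
    {"tx": 0.42,"ty": -1,"tz": 0.15,"rx": 0,"ry": 0,"rz": 0,"jaw": 0},
    {"tx": 0.42,"ty": -1,"tz": 0.15,"rx": 0,"ry": 0,"rz": 0,"jaw": 0},
  ],
)

```text
clock: 1.9
eef_pos: [0.4022, -0.1846, 0.3594]
tcp_rot: [-3.141, -0.0, -0.097]
ft_force: [-0.8, 0.0, 0.4]
opening: 0.999
gripper_force: 0.0
```

Request:
carry_out(
  rows=[
    {"tx": 0.42,"ty": -1,"tz": 0.15,"rx": 0,"ry": 0,"rz": 0,"jaw": 0},
    {"tx": 0.42,"ty": -1,"tz": 0.15,"rx": 0,"ry": 0,"rz": 0,"jaw": 0},
    {"tx": 0.42,"ty": -1,"tz": 0.15,"rx": 0,"ry": 0,"rz": 0,"jaw": 0},
  ],
)

```text
clock: 2.2
eef_pos: [0.4547, -0.0898, 0.3444]
tcp_rot: [-3.141, -0.001, -0.098]
ft_force: [-1.0, -0.4, -0.0]
opening: 1.0
gripper_force: 0.0
```

Request:
carry_out(
  rows=[
    {"tx": 0.42,"ty": -1,"tz": 0.15,"rx": 0,"ry": 0,"rz": 0,"jaw": 0},
    {"tx": 0.42,"ty": -1,"tz": 0.15,"rx": 0,"ry": 0,"rz": 0,"jaw": 0},
    {"tx": 0.42,"ty": -1,"tz": 0.15,"rx": 0,"ry": 0,"rz": 0,"jaw": 0},
  ],
)

```text
clock: 2.5
eef_pos: [0.5049, -0.0287, 0.3293]
tcp_rot: [-3.117, -0.0, -0.06]
ft_force: [-0.5, -0.4, -0.1]
opening: 1.0
gripper_force: 0.0
```

Request:
carry_out(
  rows=[
    {"tx": 0.42,"ty": -1,"tz": 0.15,"rx": 0,"ry": 0,"rz": 0,"jaw": 0},
    {"tx": 0.42,"ty": -1,"tz": 0.15,"rx": 0,"ry": 0,"rz": 0,"jaw": 0},
    {"tx": 0.42,"ty": -1,"tz": 0.15,"rx": 0,"ry": 0,"rz": 0,"jaw": 0},
    {"tx": 0.42,"ty": -1,"tz": 0.15,"rx": 0,"ry": 0,"rz": 0,"jaw": 0},
  ],
)

```text
clock: 2.9
eef_pos: [0.5515, 0.0076, 0.3168]
tcp_rot: [-3.082, 0.002, -0.001]
ft_force: [-0.6, 0.4, 0.5]
opening: 0.999
gripper_force: 0.0
```

```bash
cat > look.py <<'E'
from h import *
import sys
def look(save=None):
    out={}
    for n in('top','scene'):
        im,d=snap(n,(save+n) if save else None); P,h,m=cans(n,im,d,zt=(.055,.09),box=(.25,.9,-.4,.47))
        for b in blobs(m&(h[...,1]<70),60):
            q=P[b]; (cx,cy),r=cv2.minEnclosingCircle(q[:,:2].astype(np.float32))
            if .026<r<.036: print(n,'can',round(cx,4),round(cy,4),round(r,4),'z',np.median(q[:,2]).round(4))
        H,S,V=[h[...,i].astype(int) for i in range(3)]; Z=P[...,2]
        b=near(P,((((H<10)|(H>170))&(S>110)))&(Z<.03),.385,-.245,.2)
        if b.sum()>50: print(n,'board',rect(n,big(b),.01))
if __name__=='__main__': look(*sys.argv[1:])
E
python3 look.py
python3 - <<'E'
from h import *
plan([[.577,.138,.30]])
E
```

```text
top can 0.5724 0.1396 0.0298 z 0.0665
top can 0.5742 0.2701 0.0301 z 0.0655
top can 0.4393 0.1344 0.0285 z 0.0667
top can 0.4396 0.3711 0.0299 z 0.0657
top board (array([ 0.3729, -0.2524]), array([0.1492, 0.0603]), -14.76)
scene can 0.4445 0.3718 0.0314 z 0.0641
scene can 0.5797 0.27 0.031 z 0.0655
scene can 0.5783 0.1398 0.0318 z 0.0648
scene board (array([ 0.3796, -0.2513]), array([0.1515, 0.0566]), -16.29)
turn now->yaw rz share [-0.019   0.0016  0.0323] pos [0.5509 0.0078 0.317 ] t 3.0
[0.577 0.138 0.3  ] -> [ 0.125 -1.322  0.17 ]
```

Run:
```python
from h import *
o=ctrl.get_obs(); print(o['joints'].round(3),o['joint_vel'].round(3),o['tcp_rot'],o['eef_pos'])
```

```text
[-3.00e-03  2.75e-01 -3.06e-01  9.92e-01  6.00e-02  3.14e+00] [-0.002 -0.015 -0.01   0.003 -0.003  0.003] [-3.08164094e+00  2.12172617e-03 -1.34308826e-03] [0.55093435 0.0077778  0.31695439]
```

Request:
carry_out(
  rows=[
    {"tx": 0,"ty": 0,"tz": 0,"rx": 0,"ry": 0,"rz": -0.45,"jaw": 0},
    {"tx": 0,"ty": 0,"tz": 0,"rx": 0,"ry": 0,"rz": -0.45,"jaw": 0},
    {"tx": 0,"ty": 0,"tz": 0,"rx": 0,"ry": 0,"rz": -0.45,"jaw": 0},
    {"tx": 0,"ty": 0,"tz": 0,"rx": 0,"ry": 0,"rz": -0.45,"jaw": 0},
    {"tx": 0,"ty": 0,"tz": 0,"rx": 0,"ry": 0,"rz": -0.45,"jaw": 0},
    {"tx": 0,"ty": 0,"tz": 0,"rx": 0,"ry": 0,"rz": -0.45,"jaw": 0},
    {"tx": 0,"ty": 0,"tz": 0,"rx": 0,"ry": 0,"rz": -0.45,"jaw": 0},
    {"tx": 0,"ty": 0,"tz": 0,"rx": 0,"ry": 0,"rz": -0.45,"jaw": 0},
    {"tx": 0,"ty": 0,"tz": 0,"rx": 0,"ry": 0,"rz": -0.45,"jaw": 0},
    {"tx": 0,"ty": 0,"tz": 0,"rx": 0,"ry": 0,"rz": -0.45,"jaw": 0},
  ],
)

```text
clock: 4.0
eef_pos: [0.5504, 0.0077, 0.3174]
tcp_rot: [-3.131, -0.059, 1.416]
ft_force: [-0.4, 0.1, -0.1]
opening: 0.998
gripper_force: 0.0
```

Request:
carry_out(
  rows=[
    {"tx": 0,"ty": 0,"tz": 0,"rx": 0,"ry": 0,"rz": -0.45,"jaw": 0},
    {"tx": 0,"ty": 0,"tz": 0,"rx": 0,"ry": 0,"rz": -0.45,"jaw": 0},
    {"tx": 0,"ty": 0,"tz": 0,"rx": 0,"ry": 0,"rz": -0.45,"jaw": 0},
    {"tx": 0,"ty": 0,"tz": 0,"rx": 0,"ry": 0,"rz": -0.45,"jaw": 0},
    {"tx": 0,"ty": 0,"tz": 0,"rx": 0,"ry": 0,"rz": -0.45,"jaw": 0},
    {"tx": 0,"ty": 0,"tz": 0,"rx": 0,"ry": 0,"rz": -0.45,"jaw": 0},
    {"tx": 0,"ty": 0,"tz": 0,"rx": 0,"ry": 0,"rz": -0.45,"jaw": 0},
    {"tx": 0,"ty": 0,"tz": 0,"rx": 0,"ry": 0,"rz": -0.45,"jaw": 0},
    {"tx": 0,"ty": 0,"tz": 0,"rx": 0,"ry": 0,"rz": -0.45,"jaw": 0},
    {"tx": 0,"ty": 0,"tz": 0,"rx": 0,"ry": 0,"rz": -0.45,"jaw": 0},
  ],
)

```text
clock: 5.0
eef_pos: [0.5504, 0.0077, 0.3174]
tcp_rot: [3.085, -0.02, 2.831]
ft_force: [-0.3, -0.1, 0.3]
opening: 1.001
gripper_force: 0.0
```

```bash
sed -i 's/^YAW=.*; DO=\(.*\); DY=YAW/DY=np.radians(-5.9); YAW=DY+np.pi; DO=\1/' h.py; grep -n DY= h.py
python3 - <<'E'
from h import *
plan([[.577,.138,.30]]); print(ctrl.get_obs()['joints'].round(2),ctrl.get_obs()['tcp_rot'])
E
```

```text
35:DY=np.radians(-5.9); YAW=DY+np.pi; DO=np.array([.6445,-.157])
turn now->yaw rz share [ 0.0186 -0.0044 -0.0663] pos [0.5504 0.0077 0.3174] t 5.0
[0.577 0.138 0.3  ] -> [-0.131  1.323  0.174]
[-0.    0.27 -0.31  0.99  0.06  0.31] [ 3.08503809 -0.01971076  2.83089467]
```

Request:
carry_out(
  rows=[
    {"tx": 0,"ty": 0,"tz": 0,"rx": 0.0186,"ry": -0.0044,"rz": -0.0663,"jaw": 0},
    {"tx": 0,"ty": 0,"tz": 0,"rx": 0.0186,"ry": -0.0044,"rz": -0.0663,"jaw": 0},
    {"tx": 0,"ty": 0,"tz": 0,"rx": 0.0186,"ry": -0.0044,"rz": -0.0663,"jaw": 0},
  ],
)

```text
clock: 5.3
eef_pos: [0.5505, 0.008, 0.3174]
tcp_rot: [-3.142, -0.0, 3.035]
ft_force: [-1.0, 0.6, 0.0]
opening: 1.004
gripper_force: 0.0
```

Request:
carry_out(
  rows=[
    {"tx": -0.13,"ty": 0.95,"tz": 0.17,"rx": 0,"ry": 0,"rz": 0,"jaw": 0},
    {"tx": -0.13,"ty": 0.95,"tz": 0.17,"rx": 0,"ry": 0,"rz": 0,"jaw": 0},
    {"tx": -0.13,"ty": 0.95,"tz": 0.17,"rx": 0,"ry": 0,"rz": 0,"jaw": 0},
  ],
)

```text
clock: 5.6
eef_pos: [0.5745, 0.1051, 0.2994]
tcp_rot: [3.139, -0.001, 3.038]
ft_force: [-0.2, -0.6, -0.5]
opening: 1.0
gripper_force: 0.0
```

Run:
```python
from h import *
plan([[.576,.1395,.30]]); print(ctrl.get_obs()['joints'].round(2),ctrl.get_obs()['tcp_rot'])
```

```text
turn now->yaw rz share [ 0.0009 -0.0002 -0.0004] pos [0.5745 0.1051 0.2994] t 5.6
[0.576  0.1395 0.3   ] -> [ 0.02   0.344 -0.006]
[ 0.18  0.35 -0.25  0.98  0.    0.28] [ 3.13889353e+00 -6.98032774e-04  3.03750717e+00]
```

Works well. Down onto the first can, grasp, and lift.

Request:
carry_out(
  rows=[
    {"tx": 0.02,"ty": 0.34,"tz": 0,"rx": 0,"ry": 0,"rz": 0,"jaw": 0},
    {"tx": 0.02,"ty": 0.34,"tz": 0,"rx": 0,"ry": 0,"rz": 0,"jaw": 0},
    {"tx": 0.02,"ty": 0.34,"tz": 0.3,"rx": 0,"ry": 0,"rz": 0,"jaw": 0},
    {"tx": 0.02,"ty": 0.34,"tz": 0.6,"rx": 0,"ry": 0,"rz": 0,"jaw": 0},
    {"tx": 0.02,"ty": 0.34,"tz": 0.9,"rx": 0,"ry": 0,"rz": 0,"jaw": 0},
    {"tx": 0.02,"ty": 0.34,"tz": 1,"rx": 0,"ry": 0,"rz": 0,"jaw": 0},
    {"tx": 0.02,"ty": 0.34,"tz": 1,"rx": 0,"ry": 0,"rz": 0,"jaw": 0},
  ],
)

```text
clock: 6.3
eef_pos: [0.5748, 0.1347, 0.1989]
tcp_rot: [-3.141, -0.003, 3.034]
ft_force: [-0.5, 0.5, 0.6]
opening: 0.999
gripper_force: 0.0
```

Request:
carry_out(
  rows=[
    {"tx": 0,"ty": 0,"tz": 0.02,"rx": 0,"ry": 0,"rz": 0,"jaw": 1},
    {"tx": 0,"ty": 0,"tz": 0.02,"rx": 0,"ry": 0,"rz": 0,"jaw": 1},
    {"tx": 0,"ty": 0,"tz": 0.02,"rx": 0,"ry": 0,"rz": 0,"jaw": 1},
    {"tx": 0,"ty": 0,"tz": 0.02,"rx": 0,"ry": 0,"rz": 0,"jaw": 1},
    {"tx": 0,"ty": 0,"tz": 0.02,"rx": 0,"ry": 0,"rz": 0,"jaw": 1},
    {"tx": 0,"ty": 0,"tz": 0.02,"rx": 0,"ry": 0,"rz": 0,"jaw": 1},
    {"tx": 0,"ty": 0,"tz": 0.02,"rx": 0,"ry": 0,"rz": 0,"jaw": 1},
    {"tx": 0,"ty": 0,"tz": 0.02,"rx": 0,"ry": 0,"rz": 0,"jaw": 1},
  ],
)

```text
clock: 7.1
eef_pos: [0.5769, 0.1361, 0.2]
tcp_rot: [3.14, 0.003, 3.035]
ft_force: [-0.7, -0.3, 7.6]
opening: 0.692
gripper_force: 43.7
```

Request:
carry_out(
  rows=[
    {"tx": 0,"ty": 0,"tz": -0.3,"rx": 0,"ry": 0,"rz": 0,"jaw": 1},
    {"tx": 0,"ty": 0,"tz": -0.6,"rx": 0,"ry": 0,"rz": 0,"jaw": 1},
    {"tx": 0,"ty": 0,"tz": -1,"rx": 0,"ry": 0,"rz": 0,"jaw": 1},
    {"tx": 0,"ty": 0,"tz": -1,"rx": 0,"ry": 0,"rz": 0,"jaw": 1},
  ],
)

```text
clock: 7.5
eef_pos: [0.578, 0.1362, 0.3041]
tcp_rot: [3.138, 0.009, 3.035]
ft_force: [0.6, -0.5, -1.5]
opening: 0.693
gripper_force: 44.1
```

```bash
python3 - <<'E'
from h import *
S=drawer(-.048,.1); plan([[*S,.30],[*S,.2165]])
E
python3 look.py a1
```

```text
turn now->yaw rz share [ 0.001   0.0028 -0.0011] pos [0.578  0.1362 0.3041] t 7.5
[ 0.607  -0.0526  0.3   ] -> [-0.483 -1.848  0.041]
[ 0.607  -0.0526  0.2165] -> [ 0.    -0.     0.835]
top can 0.4401 0.3715 0.0301 z 0.066
top board (array([ 0.3729, -0.2524]), array([0.1492, 0.0603]), -14.76)
scene can 0.4462 0.3733 0.0315 z 0.0641
scene can 0.443 0.1293 0.0317 z 0.065
scene can 0.58 0.2704 0.0313 z 0.0652
scene board (array([ 0.3789, -0.2525]), array([0.1509, 0.0575]), -14.63)
```

View pics/a1scene.png

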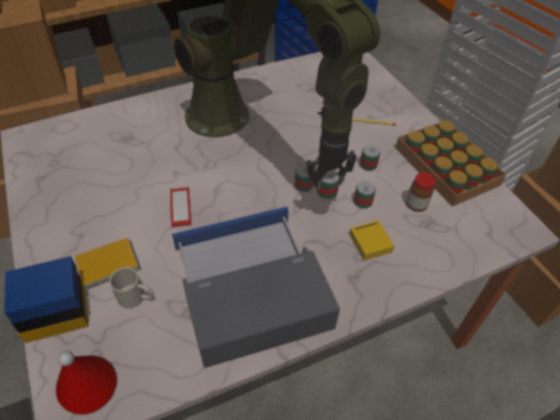

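The scene view shows can A held in the gripper at about (328,185), with the opening matching 60 mm. Now into the drawer.

Request:
carry_out(
  rows=[
    {"tx": -0.24,"ty": -0.5,"tz": 0,"rx": 0,"ry": 0,"rz": 0,"jaw": 1},
    {"tx": -0.48,"ty": -0.9,"tz": 0,"rx": 0,"ry": 0,"rz": 0,"jaw": 1},
    {"tx": -0.48,"ty": -0.9,"tz": 0,"rx": 0,"ry": 0,"rz": 0,"jaw": 1},
  ],
)

```text
clock: 7.9
eef_pos: [0.6149, 0.0366, 0.2962]
tcp_rot: [-3.139, -0.001, 3.03]
ft_force: [-1.0, 0.8, -3.0]
opening: 0.694
gripper_force: 44.6
```

Request:
carry_out(
  rows=[
    {"tx": 0,"ty": -0.5,"tz": 0,"rx": 0,"ry": 0,"rz": 0,"jaw": 1},
    {"tx": 0,"ty": -0.94,"tz": 0,"rx": 0,"ry": 0,"rz": 0,"jaw": 1},
    {"tx": 0,"ty": -0.94,"tz": 0,"rx": 0,"ry": 0,"rz": 0,"jaw": 1},
    {"tx": 0,"ty": -0.94,"tz": 0,"rx": 0,"ry": 0,"rz": 0,"jaw": 1},
  ],
)

```text
clock: 8.3
eef_pos: [0.6031, -0.0531, 0.2963]
tcp_rot: [3.141, -0.003, 3.033]
ft_force: [-0.1, 0.3, -2.4]
opening: 0.69
gripper_force: 45.0
```

Run:
```python
from h import *
S=drawer(-.048,.1); plan([[*S,.217]])
```

```text
turn now->yaw rz share [ 0.0003 -0.001  -0.0019] pos [ 0.6031 -0.0531  0.2963] t 8.3
[ 0.607  -0.0526  0.217 ] -> [-0.039  0.01   0.793]
```

Request:
carry_out(
  rows=[
    {"tx": -0.04,"ty": -0.09,"tz": 0.2,"rx": 0,"ry": 0,"rz": 0,"jaw": 1},
    {"tx": -0.04,"ty": -0.09,"tz": 0.5,"rx": 0,"ry": 0,"rz": 0,"jaw": 1},
    {"tx": -0.04,"ty": -0.09,"tz": 0.7,"rx": 0,"ry": 0,"rz": 0,"jaw": 1},
    {"tx": -0.04,"ty": -0.09,"tz": 0.77,"rx": 0,"ry": 0,"rz": 0,"jaw": 1},
    {"tx": -0.04,"ty": -0.09,"tz": 0.8,"rx": 0,"ry": 0,"rz": 0,"jaw": 1},
    {"tx": -0.04,"ty": -0.09,"tz": 0.8,"rx": 0,"ry": 0,"rz": 0,"jaw": 1},
  ],
)

```text
clock: 8.9
eef_pos: [0.6074, -0.0605, 0.2183]
tcp_rot: [3.141, 0.0, 3.037]
ft_force: [-0.6, 0.1, -1.8]
opening: 0.693
gripper_force: 45.2
```

Request:
carry_out(
  rows=[
    {"tx": 0,"ty": 0,"tz": 0,"rx": 0,"ry": 0,"rz": 0,"jaw": 0.18},
    {"tx": 0,"ty": 0,"tz": 0,"rx": 0,"ry": 0,"rz": 0,"jaw": 0.18},
    {"tx": 0,"ty": 0,"tz": 0,"rx": 0,"ry": 0,"rz": 0,"jaw": 0.18},
    {"tx": 0,"ty": 0,"tz": -0.2,"rx": 0,"ry": 0,"rz": 0,"jaw": 0.18},
    {"tx": 0,"ty": 0,"tz": -0.4,"rx": 0,"ry": 0,"rz": 0,"jaw": 0.18},
    {"tx": 0,"ty": 0,"tz": -0.8,"rx": 0,"ry": 0,"rz": 0,"jaw": 0.18},
    {"tx": 0,"ty": 0,"tz": -0.8,"rx": 0,"ry": 0,"rz": 0,"jaw": 0.18},
  ],
)

```text
clock: 9.6
eef_pos: [0.6091, -0.062, 0.3035]
tcp_rot: [3.141, 0.008, 3.035]
ft_force: [0.3, 0.3, 0.4]
opening: 0.821
gripper_force: 0.0
```

```bash
python3 look.py a2
python3 - <<'E'
from h import *
B=(.577,.2702); S=drawer(-.048,0); plan([[*B,.297],[*B,.1985],[*B,.30],[*S,.30]])
C=(.441,.132);plan([[*C,.297]])
E
```

```text
top can 0.5742 0.2708 0.0297 z 0.066
top can 0.4391 0.1328 0.0302 z 0.066
top can 0.44 0.3722 0.03 z 0.0656
top board (array([ 0.3729, -0.2524]), array([0.1492, 0.0603]), -14.76)
scene can 0.4432 0.3717 0.0325 z 0.0645
scene can 0.4435 0.1326 0.0321 z 0.0648
scene can 0.5784 0.2698 0.0319 z 0.0654
scene board (array([ 0.3789, -0.2525]), array([0.1509, 0.0576]), -14.75)
turn now->yaw rz share [ 0.0002  0.0008 -0.0012] pos [ 0.6076 -0.0618  0.2993] t 9.7
[0.577  0.2702 0.297 ] -> [0.645 3.271 0.023]
[0.577  0.2702 0.1985] -> [ 0.    -0.     0.985]
[0.577  0.2702 0.3   ] -> [ 0.     0.    -1.015]
[ 0.5968 -0.1521  0.3   ] -> [-0.631 -4.18  -0.   ]
turn now->yaw rz share [ 0.0002  0.0008 -0.0012] pos [ 0.6076 -0.0618  0.2993] t 9.7
[0.441 0.132 0.297] -> [1.856 1.757 0.023]
```

View pics/a2scene.png

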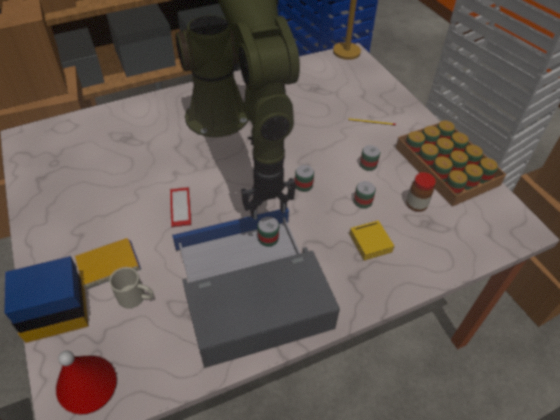

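Can A stands upright in the drawer at (268,231). Next is can C at about (0.441, 0.132).

Request:
carry_out(
  rows=[
    {"tx": 0.9,"ty": 0.9,"tz": 0.02,"rx": 0,"ry": 0,"rz": 0,"jaw": 0},
    {"tx": 0.9,"ty": 0.9,"tz": 0.02,"rx": 0,"ry": 0,"rz": 0,"jaw": 0},
    {"tx": 0.9,"ty": 0.9,"tz": 0.02,"rx": 0,"ry": 0,"rz": 0,"jaw": 0},
  ],
)

```text
clock: 10.0
eef_pos: [0.524, 0.0389, 0.2942]
tcp_rot: [3.141, -0.005, 3.036]
ft_force: [0.2, -0.9, 0.3]
opening: 1.003
gripper_force: 0.0
```

Request:
carry_out(
  rows=[
    {"tx": 0.96,"ty": 0.86,"tz": 0,"rx": 0,"ry": 0,"rz": 0,"jaw": 0},
    {"tx": 0.96,"ty": 0.86,"tz": 0,"rx": 0,"ry": 0,"rz": 0,"jaw": 0},
    {"tx": 0.96,"ty": 0.86,"tz": 0,"rx": 0,"ry": 0,"rz": 0,"jaw": 0},
    {"tx": 0.96,"ty": 0.86,"tz": 0,"rx": 0,"ry": 0,"rz": 0,"jaw": 0},
  ],
)

```text
clock: 10.4
eef_pos: [0.4376, 0.1347, 0.2948]
tcp_rot: [-3.142, -0.004, 3.039]
ft_force: [0.5, 0.2, 0.7]
opening: 1.0
gripper_force: 0.0
```

Run:
```python
from h import *
C=(.441,.1325);plan([[*C,.199]]); print(ctrl.get_obs()['joints'])
```

```text
turn now->yaw rz share [-0.     -0.0012  0.0002] pos [0.4376 0.1347 0.2948] t 10.4
[0.441  0.1325 0.199 ] -> [-0.036 -0.018  0.958]
[ 0.29801525  0.12881299 -0.54454493  0.90102974  0.00151256  0.40036078]
```

Request:
carry_out(
  rows=[
    {"tx": -0.02,"ty": -0.02,"tz": 0.3,"rx": 0,"ry": 0,"rz": 0,"jaw": 0},
    {"tx": -0.02,"ty": -0.02,"tz": 0.6,"rx": 0,"ry": 0,"rz": 0,"jaw": 0},
    {"tx": -0.02,"ty": -0.02,"tz": 0.9,"rx": 0,"ry": 0,"rz": 0,"jaw": 0},
    {"tx": -0.02,"ty": -0.02,"tz": 0.97,"rx": 0,"ry": 0,"rz": 0,"jaw": 0},
    {"tx": -0.02,"ty": -0.02,"tz": 0.97,"rx": 0,"ry": 0,"rz": 0,"jaw": 0},
    {"tx": -0.02,"ty": -0.02,"tz": 0.97,"rx": 0,"ry": 0,"rz": 0,"jaw": 1},
    {"tx": -0.02,"ty": -0.02,"tz": 0.97,"rx": 0,"ry": 0,"rz": 0,"jaw": 1},
    {"tx": -0.02,"ty": -0.02,"tz": 0.97,"rx": 0,"ry": 0,"rz": 0,"jaw": 1},
    {"tx": -0.02,"ty": -0.02,"tz": 0.97,"rx": 0,"ry": 0,"rz": 0,"jaw": 1},
    {"tx": -0.02,"ty": -0.02,"tz": 0.97,"rx": 0,"ry": 0,"rz": 0,"jaw": 1},
  ],
)

```text
clock: 11.4
eef_pos: [0.4435, 0.1313, 0.2007]
tcp_rot: [3.14, 0.003, 3.035]
ft_force: [0.0, 1.0, 6.5]
opening: 0.694
gripper_force: 43.1
```

Request:
carry_out(
  rows=[
    {"tx": 0,"ty": 0,"tz": 0,"rx": 0,"ry": 0,"rz": 0,"jaw": 1},
    {"tx": 0,"ty": 0,"tz": 0,"rx": 0,"ry": 0,"rz": 0,"jaw": 1},
    {"tx": 0,"ty": 0,"tz": -0.3,"rx": 0,"ry": 0,"rz": 0,"jaw": 1},
    {"tx": 0,"ty": 0,"tz": -0.6,"rx": 0,"ry": 0,"rz": 0,"jaw": 1},
    {"tx": 0,"ty": 0,"tz": -1,"rx": 0,"ry": 0,"rz": 0,"jaw": 1},
    {"tx": 0,"ty": 0,"tz": -1,"rx": 0,"ry": 0,"rz": 0,"jaw": 1},
    {"tx": 0,"ty": 0,"tz": -1,"rx": 0,"ry": 0,"rz": 0,"jaw": 1},
  ],
)

```text
clock: 12.1
eef_pos: [0.443, 0.131, 0.3002]
tcp_rot: [3.14, 0.003, 3.035]
ft_force: [0.9, -0.2, -2.4]
opening: 0.694
gripper_force: 44.4
```

```bash
python3 look.py
python3 - <<'E'
from h import *
S=drawer(-.048,0); plan([[*S,.30]])
# can A as the cameras see it in the drawer (placed at TCP .6074,-.0605), lid height .084
for n in('top','scene'):
    im,d=snap(n); P,h,m=cans(n,im,d,zt=(.074,.094),box=(.54,.7,-.3,0))
    for b in blobs(m&(h[...,1]<70),40): print(n,cv2.minEnclosingCircle(P[b][:,:2].astype(np.float32)),np.median(P[b][:,2]))
E
```

```text
top can 0.602 -0.0612 0.0301 z 0.0837
top can 0.5746 0.2715 0.0303 z 0.0659
top can 0.44 0.3713 0.0299 z 0.0653
top board (array([ 0.3729, -0.2525]), array([0.1493, 0.0603]), -14.59)
scene can 0.4457 0.3748 0.0328 z 0.0645
scene can 0.5806 0.2706 0.0317 z 0.0652
scene board (array([ 0.3789, -0.2525]), array([0.1509, 0.0576]), -14.75)
turn now->yaw rz share [-0.     -0.0005 -0.0011] pos [0.4419 0.1306 0.2982] t 12.2
[ 0.5968 -0.1521  0.3   ] -> [-1.831 -2.653 -0.018]
top ((0.6023058891296387, -0.06096417456865311), 0.029861941933631897) 0.08385802910241336
scene ((0.6059218049049377, -0.06269820034503937), 0.030158504843711853) 0.0831910256469588
```

Request:
carry_out(
  rows=[
    {"tx": -0.3,"ty": -0.45,"tz": 0,"rx": 0,"ry": 0,"rz": 0,"jaw": 1},
    {"tx": -0.61,"ty": -0.88,"tz": 0,"rx": 0,"ry": 0,"rz": 0,"jaw": 1},
    {"tx": -0.61,"ty": -0.88,"tz": 0,"rx": 0,"ry": 0,"rz": 0,"jaw": 1},
  ],
)

```text
clock: 12.6
eef_pos: [0.4955, 0.0336, 0.2981]
tcp_rot: [-3.14, 0.0, 3.031]
ft_force: [-1.0, 0.2, -2.2]
opening: 0.69
gripper_force: 44.7
```

Request:
carry_out(
  rows=[
    {"tx": -0.3,"ty": -0.45,"tz": 0,"rx": 0,"ry": 0,"rz": 0,"jaw": 1},
    {"tx": -0.61,"ty": -0.88,"tz": 0,"rx": 0,"ry": 0,"rz": 0,"jaw": 1},
    {"tx": -0.61,"ty": -0.88,"tz": 0,"rx": 0,"ry": 0,"rz": 0,"jaw": 1},
  ],
)

```text
clock: 12.9
eef_pos: [0.5469, -0.0607, 0.2979]
tcp_rot: [-3.14, 0.0, 3.031]
ft_force: [0.3, 0.5, -2.6]
opening: 0.695
gripper_force: 44.9
```

Request:
carry_out(
  rows=[
    {"tx": -0.3,"ty": -0.45,"tz": 0,"rx": 0,"ry": 0,"rz": 0,"jaw": 1},
    {"tx": -0.61,"ty": -0.89,"tz": 0,"rx": 0,"ry": 0,"rz": 0,"jaw": 1},
    {"tx": -0.61,"ty": -0.89,"tz": 0,"rx": 0,"ry": 0,"rz": 0,"jaw": 1},
    {"tx": -0.61,"ty": -0.89,"tz": 0,"rx": 0,"ry": 0,"rz": 0,"jaw": 1},
    {"tx": -0.61,"ty": -0.89,"tz": 0,"rx": 0,"ry": 0,"rz": 0,"jaw": 1},
  ],
)

```text
clock: 13.4
eef_pos: [0.5954, -0.151, 0.2977]
tcp_rot: [3.14, -0.003, 3.035]
ft_force: [-0.0, 0.1, -2.4]
opening: 0.688
gripper_force: 45.1
```

Run:
```python
from h import *
S=drawer(-.048,0); plan([[*S,.218]])
```

```text
turn now->yaw rz share [ 0.0005 -0.001  -0.001 ] pos [ 0.5954 -0.151   0.2977] t 13.4
[ 0.5968 -0.1521  0.218 ] -> [-0.015 -0.009  0.797]
```

Request:
carry_out(
  rows=[
    {"tx": -0.02,"ty": -0.01,"tz": 0.2,"rx": 0,"ry": 0,"rz": 0,"jaw": 1},
    {"tx": -0.02,"ty": -0.01,"tz": 0.5,"rx": 0,"ry": 0,"rz": 0,"jaw": 1},
    {"tx": -0.02,"ty": -0.01,"tz": 0.7,"rx": 0,"ry": 0,"rz": 0,"jaw": 1},
    {"tx": -0.02,"ty": -0.01,"tz": 0.77,"rx": 0,"ry": 0,"rz": 0,"jaw": 1},
    {"tx": -0.02,"ty": -0.01,"tz": 0.8,"rx": 0,"ry": 0,"rz": 0,"jaw": 1},
    {"tx": -0.02,"ty": -0.01,"tz": 0.8,"rx": 0,"ry": 0,"rz": 0,"jaw": 1},
  ],
)

```text
clock: 14.0
eef_pos: [0.5984, -0.1525, 0.2197]
tcp_rot: [3.141, 0.001, 3.036]
ft_force: [0.3, 0.0, -2.1]
opening: 0.691
gripper_force: 45.2
```

Request:
carry_out(
  rows=[
    {"tx": 0,"ty": 0,"tz": 0,"rx": 0,"ry": 0,"rz": 0,"jaw": 0.18},
    {"tx": 0,"ty": 0,"tz": 0,"rx": 0,"ry": 0,"rz": 0,"jaw": 0.18},
    {"tx": 0,"ty": 0,"tz": 0,"rx": 0,"ry": 0,"rz": 0,"jaw": 0.18},
    {"tx": 0,"ty": 0,"tz": -0.2,"rx": 0,"ry": 0,"rz": 0,"jaw": 0.18},
    {"tx": 0,"ty": 0,"tz": -0.4,"rx": 0,"ry": 0,"rz": 0,"jaw": 0.18},
    {"tx": 0,"ty": 0,"tz": -0.8,"rx": 0,"ry": 0,"rz": 0,"jaw": 0.18},
    {"tx": 0,"ty": 0,"tz": -0.8,"rx": 0,"ry": 0,"rz": 0,"jaw": 0.18},
  ],
)

```text
clock: 14.7
eef_pos: [0.6004, -0.1541, 0.3047]
tcp_rot: [-3.141, 0.009, 3.035]
ft_force: [0.9, -0.6, 0.8]
opening: 0.817
gripper_force: 0.0
```

Request:
carry_out(
  rows=[
    {"tx": 0.16,"ty": 1,"tz": 0,"rx": 0,"ry": 0,"rz": 0,"jaw": 0},
    {"tx": 0.16,"ty": 1,"tz": 0,"rx": 0,"ry": 0,"rz": 0,"jaw": 0},
    {"tx": 0.16,"ty": 1,"tz": 0,"rx": 0,"ry": 0,"rz": 0,"jaw": 0},
  ],
)

```text
clock: 15.0
eef_pos: [0.5925, -0.0479, 0.299]
tcp_rot: [3.139, -0.001, 3.04]
ft_force: [0.7, -0.3, -0.2]
opening: 1.0
gripper_force: 0.0
```

Request:
carry_out(
  rows=[
    {"tx": 0.16,"ty": 1,"tz": 0,"rx": 0,"ry": 0,"rz": 0,"jaw": 0},
    {"tx": 0.16,"ty": 1,"tz": 0,"rx": 0,"ry": 0,"rz": 0,"jaw": 0},
    {"tx": 0.16,"ty": 1,"tz": 0,"rx": 0,"ry": 0,"rz": 0,"jaw": 0},
  ],
)

```text
clock: 15.3
eef_pos: [0.5874, 0.0532, 0.299]
tcp_rot: [3.139, -0.0, 3.041]
ft_force: [-0.4, -0.9, 0.8]
opening: 1.0
gripper_force: 0.0
```

Request:
carry_out(
  rows=[
    {"tx": 0.16,"ty": 1,"tz": 0,"rx": 0,"ry": 0,"rz": 0,"jaw": 0},
    {"tx": 0.16,"ty": 1,"tz": 0,"rx": 0,"ry": 0,"rz": 0,"jaw": 0},
    {"tx": 0.16,"ty": 1,"tz": 0,"rx": 0,"ry": 0,"rz": 0,"jaw": 0},
  ],
)

```text
clock: 15.6
eef_pos: [0.5823, 0.1541, 0.2991]
tcp_rot: [3.139, 0.0, 3.04]
ft_force: [-0.2, -0.6, 0.3]
opening: 0.997
gripper_force: 0.0
```

Request:
carry_out(
  rows=[
    {"tx": 0.16,"ty": 1,"tz": 0,"rx": 0,"ry": 0,"rz": 0,"jaw": 0},
    {"tx": 0.16,"ty": 1,"tz": 0,"rx": 0,"ry": 0,"rz": 0,"jaw": 0},
    {"tx": 0.16,"ty": 1,"tz": 0,"rx": 0,"ry": 0,"rz": 0,"jaw": 0},
    {"tx": 0.16,"ty": 1,"tz": 0,"rx": 0,"ry": 0,"rz": 0,"jaw": 0},
  ],
)

```text
clock: 16.0
eef_pos: [0.5772, 0.2514, 0.2988]
tcp_rot: [-3.141, -0.0, 3.037]
ft_force: [-0.5, -0.2, -0.3]
opening: 1.0
gripper_force: 0.0
```

```bash
python3 look.py
python3 - <<'E'
from h import *
plan([[.577,.2705,.199]])
E
```

```text
top can 0.6046 -0.0617 0.0302 z 0.0836
top can 0.5929 -0.1534 0.0298 z 0.0838
top board (array([ 0.3729, -0.2524]), array([0.1492, 0.0603]), -14.76)
scene can 0.5794 0.2699 0.0314 z 0.0654
scene board (array([ 0.3789, -0.2525]), array([0.1509, 0.0576]), -14.69)
turn now->yaw rz share [-0.0001 -0.0002 -0.0015] pos [0.5773 0.2498 0.2989] t 16.1
[0.577  0.2705 0.199 ] -> [0.024 0.205 0.999]
```

Request:
carry_out(
  rows=[
    {"tx": 0.02,"ty": 0.2,"tz": 0,"rx": 0,"ry": 0,"rz": 0,"jaw": 0},
    {"tx": 0.02,"ty": 0.2,"tz": 0.4,"rx": 0,"ry": 0,"rz": 0,"jaw": 0},
    {"tx": 0.02,"ty": 0.2,"tz": 0.8,"rx": 0,"ry": 0,"rz": 0,"jaw": 0},
    {"tx": 0.02,"ty": 0.2,"tz": 1,"rx": 0,"ry": 0,"rz": 0,"jaw": 0},
    {"tx": 0.02,"ty": 0.2,"tz": 1,"rx": 0,"ry": 0,"rz": 0,"jaw": 0},
    {"tx": 0.02,"ty": 0.2,"tz": 1,"rx": 0,"ry": 0,"rz": 0,"jaw": 0},
    {"tx": 0.02,"ty": 0.2,"tz": 1,"rx": 0,"ry": 0,"rz": 0,"jaw": 1},
    {"tx": 0.02,"ty": 0.2,"tz": 1,"rx": 0,"ry": 0,"rz": 0,"jaw": 1},
    {"tx": 0.02,"ty": 0.2,"tz": 1,"rx": 0,"ry": 0,"rz": 0,"jaw": 1},
    {"tx": 0.02,"ty": 0.2,"tz": 1,"rx": 0,"ry": 0,"rz": 0,"jaw": 1},
  ],
)

```text
clock: 17.1
eef_pos: [0.5782, 0.2719, 0.2013]
tcp_rot: [3.139, 0.003, 3.035]
ft_force: [-0.6, -0.8, 6.7]
opening: 0.691
gripper_force: 43.2
```

Request:
carry_out(
  rows=[
    {"tx": 0,"ty": 0,"tz": 0,"rx": 0,"ry": 0,"rz": 0,"jaw": 1},
    {"tx": 0,"ty": 0,"tz": 0,"rx": 0,"ry": 0,"rz": 0,"jaw": 1},
    {"tx": 0,"ty": 0,"tz": 0,"rx": 0,"ry": 0,"rz": 0,"jaw": 1},
    {"tx": 0,"ty": 0,"tz": -0.3,"rx": 0,"ry": 0,"rz": 0,"jaw": 1},
    {"tx": 0,"ty": 0,"tz": -0.6,"rx": 0,"ry": 0,"rz": 0,"jaw": 1},
    {"tx": 0,"ty": 0,"tz": -1,"rx": 0,"ry": 0,"rz": 0,"jaw": 1},
    {"tx": 0,"ty": 0,"tz": -1,"rx": 0,"ry": 0,"rz": 0,"jaw": 1},
  ],
)

```text
clock: 17.8
eef_pos: [0.5793, 0.2723, 0.3058]
tcp_rot: [3.136, 0.008, 3.035]
ft_force: [1.2, -0.3, -1.8]
opening: 0.69
gripper_force: 44.2
```

Run:
```python
from h import *
S=drawer(-.048,-.092); plan([[*S,.30]])
```

```text
turn now->yaw rz share [ 0.0019  0.0027 -0.0011] pos [0.5793 0.2723 0.3058] t 17.8
[ 0.5873 -0.2436  0.3   ] -> [-0.61  -5.124  0.058]
```

Request:
carry_out(
  rows=[
    {"tx": -0.06,"ty": -0.5,"tz": -0.1,"rx": 0,"ry": 0,"rz": 0,"jaw": 1},
    {"tx": -0.12,"ty": -1,"tz": -0.2,"rx": 0,"ry": 0,"rz": 0,"jaw": 1},
    {"tx": -0.12,"ty": -1,"tz": -0.2,"rx": 0,"ry": 0,"rz": 0,"jaw": 1},
  ],
)

```text
clock: 18.1
eef_pos: [0.5785, 0.1663, 0.3201]
tcp_rot: [-3.14, 0.001, 3.03]
ft_force: [0.2, 0.5, -2.4]
opening: 0.692
gripper_force: 44.7
```

Request:
carry_out(
  rows=[
    {"tx": -0.06,"ty": -0.5,"tz": 0,"rx": 0,"ry": 0,"rz": 0,"jaw": 1},
    {"tx": -0.12,"ty": -1,"tz": 0,"rx": 0,"ry": 0,"rz": 0,"jaw": 1},
    {"tx": -0.12,"ty": -1,"tz": 0,"rx": 0,"ry": 0,"rz": 0,"jaw": 1},
  ],
)

```text
clock: 18.4
eef_pos: [0.5795, 0.0653, 0.3187]
tcp_rot: [-3.14, -0.001, 3.029]
ft_force: [-0.4, 0.2, -1.7]
opening: 0.691
gripper_force: 45.0
```

Request:
carry_out(
  rows=[
    {"tx": -0.06,"ty": -0.5,"tz": 0,"rx": 0,"ry": 0,"rz": 0,"jaw": 1},
    {"tx": -0.12,"ty": -1,"tz": 0,"rx": 0,"ry": 0,"rz": 0,"jaw": 1},
    {"tx": -0.12,"ty": -1,"tz": 0,"rx": 0,"ry": 0,"rz": 0,"jaw": 1},
  ],
)

```text
clock: 18.7
eef_pos: [0.581, -0.0349, 0.3187]
tcp_rot: [-3.14, -0.0, 3.029]
ft_force: [0.3, 0.3, -2.2]
opening: 0.694
gripper_force: 45.3
```

Request:
carry_out(
  rows=[
    {"tx": -0.06,"ty": -0.5,"tz": 0,"rx": 0,"ry": 0,"rz": 0,"jaw": 1},
    {"tx": -0.12,"ty": -1,"tz": 0,"rx": 0,"ry": 0,"rz": 0,"jaw": 1},
    {"tx": -0.12,"ty": -1,"tz": 0,"rx": 0,"ry": 0,"rz": 0,"jaw": 1},
  ],
)

```text
clock: 19.0
eef_pos: [0.5826, -0.1354, 0.3186]
tcp_rot: [-3.14, 0.0, 3.03]
ft_force: [0.1, 0.9, -2.2]
opening: 0.692
gripper_force: 45.5
```

Request:
carry_out(
  rows=[
    {"tx": -0.06,"ty": -0.5,"tz": 0,"rx": 0,"ry": 0,"rz": 0,"jaw": 1},
    {"tx": -0.12,"ty": -1,"tz": 0,"rx": 0,"ry": 0,"rz": 0,"jaw": 1},
    {"tx": -0.12,"ty": -1,"tz": 0,"rx": 0,"ry": 0,"rz": 0,"jaw": 1},
    {"tx": -0.12,"ty": -1,"tz": 0,"rx": 0,"ry": 0,"rz": 0,"jaw": 1},
    {"tx": -0.12,"ty": -1,"tz": 0,"rx": 0,"ry": 0,"rz": 0,"jaw": 1},
  ],
)

```text
clock: 19.5
eef_pos: [0.5838, -0.2308, 0.3184]
tcp_rot: [3.14, -0.001, 3.036]
ft_force: [-0.1, -0.9, -2.3]
opening: 0.693
gripper_force: 45.6
```

Run:
```python
from h import *
S=drawer(-.048,-.092); plan([[*S,.30],[*S,.2185]])
```

```text
turn now->yaw rz share [ 0.0005 -0.0003 -0.0008] pos [ 0.5838 -0.2308  0.3184] t 19.5
[ 0.5873 -0.2436  0.3   ] -> [-0.047 -0.124  0.184]
[ 0.5873 -0.2436  0.2185] -> [ 0.    -0.     0.815]
```

Request:
carry_out(
  rows=[
    {"tx": -0.04,"ty": -0.12,"tz": 0.1,"rx": 0,"ry": 0,"rz": 0,"jaw": 1},
    {"tx": -0.04,"ty": -0.12,"tz": 0.5,"rx": 0,"ry": 0,"rz": 0,"jaw": 1},
    {"tx": -0.04,"ty": -0.12,"tz": 0.85,"rx": 0,"ry": 0,"rz": 0,"jaw": 1},
    {"tx": -0.04,"ty": -0.12,"tz": 0.97,"rx": 0,"ry": 0,"rz": 0,"jaw": 1},
    {"tx": -0.04,"ty": -0.12,"tz": 1,"rx": 0,"ry": 0,"rz": 0,"jaw": 1},
    {"tx": -0.04,"ty": -0.12,"tz": 1,"rx": 0,"ry": 0,"rz": 0,"jaw": 1},
    {"tx": -0.04,"ty": -0.12,"tz": 1,"rx": 0,"ry": 0,"rz": 0,"jaw": 1},
  ],
)

```text
clock: 20.2
eef_pos: [0.5868, -0.2442, 0.2193]
tcp_rot: [3.141, 0.0, 3.036]
ft_force: [-0.8, 0.0, -2.3]
opening: 0.691
gripper_force: 46.3
```

Request:
carry_out(
  rows=[
    {"tx": 0,"ty": 0,"tz": 0,"rx": 0,"ry": 0,"rz": 0,"jaw": 0.18},
    {"tx": 0,"ty": 0,"tz": 0,"rx": 0,"ry": 0,"rz": 0,"jaw": 0.18},
    {"tx": 0,"ty": 0,"tz": 0,"rx": 0,"ry": 0,"rz": 0,"jaw": 0.18},
    {"tx": 0,"ty": 0,"tz": -0.2,"rx": 0,"ry": 0,"rz": 0,"jaw": 0.18},
    {"tx": 0,"ty": 0,"tz": -0.4,"rx": 0,"ry": 0,"rz": 0,"jaw": 0.18},
    {"tx": 0,"ty": 0,"tz": -0.8,"rx": 0,"ry": 0,"rz": 0,"jaw": 0.18},
    {"tx": 0,"ty": 0,"tz": -0.8,"rx": 0,"ry": 0,"rz": 0,"jaw": 0.18},
  ],
)

```text
clock: 20.9
eef_pos: [0.5884, -0.2455, 0.3046]
tcp_rot: [-3.14, 0.008, 3.035]
ft_force: [0.1, 0.1, 0.5]
opening: 0.821
gripper_force: 0.0
```

Request:
carry_out(
  rows=[
    {"tx": 0.34,"ty": 1,"tz": 0,"rx": 0,"ry": 0,"rz": 0,"jaw": 0},
    {"tx": 0.34,"ty": 1,"tz": 0,"rx": 0,"ry": 0,"rz": 0,"jaw": 0},
    {"tx": 0.34,"ty": 1,"tz": 0,"rx": 0,"ry": 0,"rz": 0,"jaw": 0},
  ],
)

```text
clock: 21.2
eef_pos: [0.5617, -0.1377, 0.2986]
tcp_rot: [3.139, -0.002, 3.039]
ft_force: [0.0, -1.1, 0.4]
opening: 0.998
gripper_force: 0.0
```

Request:
carry_out(
  rows=[
    {"tx": 0.34,"ty": 1,"tz": 0,"rx": 0,"ry": 0,"rz": 0,"jaw": 0},
    {"tx": 0.34,"ty": 1,"tz": 0,"rx": 0,"ry": 0,"rz": 0,"jaw": 0},
    {"tx": 0.34,"ty": 1,"tz": 0,"rx": 0,"ry": 0,"rz": 0,"jaw": 0},
  ],
)

```text
clock: 21.5
eef_pos: [0.5388, -0.035, 0.2988]
tcp_rot: [3.14, -0.002, 3.04]
ft_force: [-1.0, 0.1, -0.5]
opening: 0.999
gripper_force: 0.0
```

Request:
carry_out(
  rows=[
    {"tx": 0.34,"ty": 1,"tz": 0,"rx": 0,"ry": 0,"rz": 0,"jaw": 0},
    {"tx": 0.34,"ty": 1,"tz": 0,"rx": 0,"ry": 0,"rz": 0,"jaw": 0},
    {"tx": 0.34,"ty": 1,"tz": 0,"rx": 0,"ry": 0,"rz": 0,"jaw": 0},
  ],
)

```text
clock: 21.8
eef_pos: [0.5162, 0.0677, 0.299]
tcp_rot: [3.14, -0.001, 3.04]
ft_force: [-0.2, -0.5, 0.3]
opening: 1.0
gripper_force: 0.0
```

Request:
carry_out(
  rows=[
    {"tx": 0.34,"ty": 1,"tz": 0,"rx": 0,"ry": 0,"rz": 0,"jaw": 0},
    {"tx": 0.34,"ty": 1,"tz": 0,"rx": 0,"ry": 0,"rz": 0,"jaw": 0},
    {"tx": 0.34,"ty": 1,"tz": 0,"rx": 0,"ry": 0,"rz": 0,"jaw": 0},
  ],
)

```text
clock: 22.1
eef_pos: [0.4935, 0.1706, 0.2992]
tcp_rot: [3.14, 0.0, 3.04]
ft_force: [0.4, -0.4, 0.5]
opening: 0.997
gripper_force: 0.0
```

```bash
python3 look.py a3
python3 - <<'E'
from h import *
plan([[.443,.372,.30],[.443,.372,.199]])
E
```

```text
top can 0.6078 -0.0621 0.03 z 0.0838
top can 0.5959 -0.1535 0.0298 z 0.0841
top can 0.5837 -0.2446 0.0302 z 0.0838
top board (array([ 0.3729, -0.2524]), array([0.1492, 0.0603]), -14.76)
scene can 0.4462 0.3708 0.0319 z 0.0646
scene board (array([ 0.3789, -0.2525]), array([0.1509, 0.0575]), -14.69)
turn now->yaw rz share [-0.      0.0001 -0.0004] pos [0.494 0.168 0.299] t 22.2
[0.443 0.372 0.3  ] -> [ 0.717  1.976 -0.01 ]
[0.443 0.372 0.199] -> [ 0.   -0.    1.01]
```

View pics/a3scene.png

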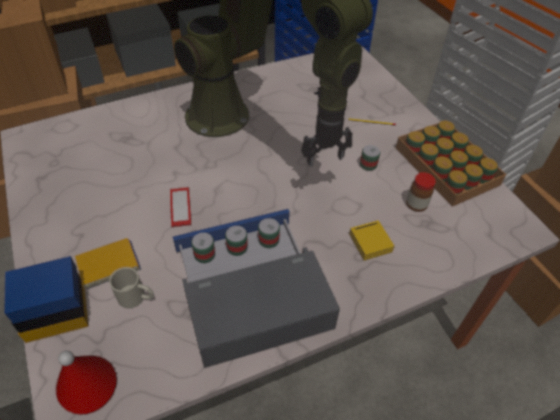

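Three cans stand in the drawer, at (203,247), (236,239) and (268,232). D waits at (371,157). The drawer has crept in by about 6 mm.

Request:
carry_out(
  rows=[
    {"tx": 0.36,"ty": 0.99,"tz": 0,"rx": 0,"ry": 0,"rz": 0,"jaw": 0},
    {"tx": 0.36,"ty": 0.99,"tz": 0,"rx": 0,"ry": 0,"rz": 0,"jaw": 0},
    {"tx": 0.36,"ty": 0.99,"tz": 0,"rx": 0,"ry": 0,"rz": 0,"jaw": 0},
  ],
)

```text
clock: 22.5
eef_pos: [0.4688, 0.2719, 0.2992]
tcp_rot: [3.14, 0.0, 3.037]
ft_force: [0.3, 0.0, 0.1]
opening: 1.003
gripper_force: 0.0
```

Request:
carry_out(
  rows=[
    {"tx": 0.36,"ty": 0.99,"tz": 0,"rx": 0,"ry": 0,"rz": 0,"jaw": 0},
    {"tx": 0.36,"ty": 0.99,"tz": 0,"rx": 0,"ry": 0,"rz": 0,"jaw": 0},
    {"tx": 0.36,"ty": 0.99,"tz": 0,"rx": 0,"ry": 0,"rz": 0,"jaw": 0},
    {"tx": 0.36,"ty": 0.99,"tz": 0,"rx": 0,"ry": 0,"rz": 0,"jaw": 0},
  ],
)

```text
clock: 22.9
eef_pos: [0.444, 0.3716, 0.2988]
tcp_rot: [-3.141, 0.0, 3.035]
ft_force: [-0.4, -0.9, -1.2]
opening: 1.001
gripper_force: 0.0
```

```bash
python3 look.py
python3 - <<'E'
from h import *
plan([[.443,.372,.199]])
E
```

```text
top can 0.6076 -0.062 0.03 z 0.0838
top can 0.5958 -0.1535 0.0298 z 0.0838
top can 0.5832 -0.2446 0.0298 z 0.0839
top board (array([ 0.3729, -0.2524]), array([0.1492, 0.0603]), -14.76)
scene can 0.4429 0.3724 0.0316 z 0.0648
scene board (array([ 0.3789, -0.2526]), array([0.1509, 0.0576]), -14.63)
turn now->yaw rz share [-0.0003 -0.0001 -0.0017] pos [0.4441 0.3702 0.2989] t 23.0
[0.443 0.372 0.199] -> [0.013 0.017 0.999]
```

Request:
carry_out(
  rows=[
    {"tx": 0.01,"ty": 0.02,"tz": 0.4,"rx": 0,"ry": 0,"rz": 0,"jaw": 0},
    {"tx": 0.01,"ty": 0.02,"tz": 0.8,"rx": 0,"ry": 0,"rz": 0,"jaw": 0},
    {"tx": 0.01,"ty": 0.02,"tz": 1,"rx": 0,"ry": 0,"rz": 0,"jaw": 0},
    {"tx": 0.01,"ty": 0.02,"tz": 1,"rx": 0,"ry": 0,"rz": 0,"jaw": 0},
    {"tx": 0.01,"ty": 0.02,"tz": 1,"rx": 0,"ry": 0,"rz": 0,"jaw": 0},
    {"tx": 0.01,"ty": 0.02,"tz": 1,"rx": 0,"ry": 0,"rz": 0,"jaw": 1},
    {"tx": 0.01,"ty": 0.02,"tz": 1,"rx": 0,"ry": 0,"rz": 0,"jaw": 1},
    {"tx": 0.01,"ty": 0.02,"tz": 1,"rx": 0,"ry": 0,"rz": 0,"jaw": 1},
    {"tx": 0.01,"ty": 0.02,"tz": 1,"rx": 0,"ry": 0,"rz": 0,"jaw": 1},
    {"tx": 0.01,"ty": 0.02,"tz": 1,"rx": 0,"ry": 0,"rz": 0,"jaw": 1},
  ],
)

```text
clock: 24.0
eef_pos: [0.4433, 0.3746, 0.2012]
tcp_rot: [3.14, 0.003, 3.035]
ft_force: [-0.4, -2.2, 5.3]
opening: 0.691
gripper_force: 42.7
```

Request:
carry_out(
  rows=[
    {"tx": 0,"ty": 0,"tz": 0,"rx": 0,"ry": 0,"rz": 0,"jaw": 1},
    {"tx": 0,"ty": 0,"tz": 0,"rx": 0,"ry": 0,"rz": 0,"jaw": 1},
    {"tx": 0,"ty": 0,"tz": -0.3,"rx": 0,"ry": 0,"rz": 0,"jaw": 1},
    {"tx": 0,"ty": 0,"tz": -0.6,"rx": 0,"ry": 0,"rz": 0,"jaw": 1},
    {"tx": 0,"ty": 0,"tz": -1,"rx": 0,"ry": 0,"rz": 0,"jaw": 1},
    {"tx": 0,"ty": 0,"tz": -1,"rx": 0,"ry": 0,"rz": 0,"jaw": 1},
    {"tx": 0,"ty": 0,"tz": -1,"rx": 0,"ry": 0,"rz": 0,"jaw": 1},
  ],
)

```text
clock: 24.7
eef_pos: [0.4428, 0.3747, 0.3009]
tcp_rot: [3.138, 0.002, 3.035]
ft_force: [0.1, -0.3, -2.1]
opening: 0.693
gripper_force: 43.9
```

```bash
sed -i 's/DO=np.array(\[.6445/DO=np.array([.6500/' h.py
python3 - <<'E'
from h import *
S=drawer(.025,.047); plan([[*S,.32],[*S,.219]])
E
```

```text
turn now->yaw rz share [ 0.001   0.0007 -0.0011] pos [0.4428 0.3747 0.3009] t 24.7
[ 0.6797 -0.1128  0.32  ] -> [-2.858 -4.606 -0.191]
[ 0.6797 -0.1128  0.219 ] -> [ 0.   -0.    1.01]
```

Request:
carry_out(
  rows=[
    {"tx": -0.28,"ty": -0.46,"tz": -0.1,"rx": 0,"ry": 0,"rz": 0,"jaw": 1},
    {"tx": -0.57,"ty": -0.92,"tz": -0.22,"rx": 0,"ry": 0,"rz": 0,"jaw": 1},
    {"tx": -0.57,"ty": -0.92,"tz": -0.22,"rx": 0,"ry": 0,"rz": 0,"jaw": 1},
  ],
)

```text
clock: 25.0
eef_pos: [0.4903, 0.2733, 0.3208]
tcp_rot: [-3.14, -0.0, 3.031]
ft_force: [-0.7, 0.9, -1.3]
opening: 0.69
gripper_force: 44.3
```

Request:
carry_out(
  rows=[
    {"tx": -0.28,"ty": -0.46,"tz": 0,"rx": 0,"ry": 0,"rz": 0,"jaw": 1},
    {"tx": -0.57,"ty": -0.92,"tz": 0,"rx": 0,"ry": 0,"rz": 0,"jaw": 1},
    {"tx": -0.57,"ty": -0.92,"tz": 0,"rx": 0,"ry": 0,"rz": 0,"jaw": 1},
  ],
)

```text
clock: 25.3
eef_pos: [0.5372, 0.1755, 0.3197]
tcp_rot: [-3.14, -0.001, 3.03]
ft_force: [0.1, 1.7, -1.6]
opening: 0.692
gripper_force: 44.4
```

Request:
carry_out(
  rows=[
    {"tx": -0.28,"ty": -0.46,"tz": 0,"rx": 0,"ry": 0,"rz": 0,"jaw": 1},
    {"tx": -0.57,"ty": -0.92,"tz": 0,"rx": 0,"ry": 0,"rz": 0,"jaw": 1},
    {"tx": -0.57,"ty": -0.92,"tz": 0,"rx": 0,"ry": 0,"rz": 0,"jaw": 1},
  ],
)

```text
clock: 25.6
eef_pos: [0.5843, 0.0783, 0.3198]
tcp_rot: [-3.141, -0.001, 3.031]
ft_force: [-1.2, -0.1, -2.4]
opening: 0.696
gripper_force: 44.5
```

Request:
carry_out(
  rows=[
    {"tx": -0.28,"ty": -0.46,"tz": 0,"rx": 0,"ry": 0,"rz": 0,"jaw": 1},
    {"tx": -0.57,"ty": -0.92,"tz": 0,"rx": 0,"ry": 0,"rz": 0,"jaw": 1},
    {"tx": -0.57,"ty": -0.92,"tz": 0,"rx": 0,"ry": 0,"rz": 0,"jaw": 1},
  ],
)

```text
clock: 25.9
eef_pos: [0.6313, -0.0191, 0.3197]
tcp_rot: [-3.141, -0.0, 3.031]
ft_force: [-0.4, 0.7, -0.6]
opening: 0.69
gripper_force: 44.5
```

Request:
carry_out(
  rows=[
    {"tx": -0.28,"ty": -0.46,"tz": 0,"rx": 0,"ry": 0,"rz": 0,"jaw": 1},
    {"tx": -0.57,"ty": -0.92,"tz": 0,"rx": 0,"ry": 0,"rz": 0,"jaw": 1},
    {"tx": -0.57,"ty": -0.92,"tz": 0,"rx": 0,"ry": 0,"rz": 0,"jaw": 1},
    {"tx": -0.57,"ty": -0.92,"tz": 0,"rx": 0,"ry": 0,"rz": 0,"jaw": 1},
    {"tx": -0.57,"ty": -0.92,"tz": 0,"rx": 0,"ry": 0,"rz": 0,"jaw": 1},
  ],
)

```text
clock: 26.4
eef_pos: [0.6763, -0.1119, 0.3198]
tcp_rot: [3.14, -0.003, 3.036]
ft_force: [-1.1, 0.6, -1.1]
opening: 0.69
gripper_force: 44.5
```

Run:
```python
from h import *
S=drawer(.025,.047); plan([[*S,.32],[*S,.219]])
```

```text
turn now->yaw rz share [ 0.0006 -0.0008 -0.0009] pos [ 0.6763 -0.1119  0.3198] t 26.4
[ 0.6797 -0.1128  0.32  ] -> [-0.035 -0.005 -0.002]
[ 0.6797 -0.1128  0.219 ] -> [ 0.   -0.    1.01]
```

Request:
carry_out(
  rows=[
    {"tx": -0.02,"ty": 0,"tz": 0.1,"rx": 0,"ry": 0,"rz": 0,"jaw": 1},
    {"tx": -0.02,"ty": 0,"tz": 0.5,"rx": 0,"ry": 0,"rz": 0,"jaw": 1},
    {"tx": -0.02,"ty": 0,"tz": 0.85,"rx": 0,"ry": 0,"rz": 0,"jaw": 1},
    {"tx": -0.02,"ty": 0,"tz": 0.97,"rx": 0,"ry": 0,"rz": 0,"jaw": 1},
    {"tx": -0.02,"ty": 0,"tz": 1,"rx": 0,"ry": 0,"rz": 0,"jaw": 1},
    {"tx": -0.02,"ty": 0,"tz": 1,"rx": 0,"ry": 0,"rz": 0,"jaw": 1},
    {"tx": -0.02,"ty": 0,"tz": 1,"rx": 0,"ry": 0,"rz": 0,"jaw": 1},
  ],
)

```text
clock: 27.1
eef_pos: [0.6794, -0.1133, 0.2222]
tcp_rot: [3.141, 0.001, 3.036]
ft_force: [-0.6, 0.3, -0.9]
opening: 0.688
gripper_force: 45.1
```

Request:
carry_out(
  rows=[
    {"tx": 0,"ty": 0,"tz": 0.01,"rx": 0,"ry": 0,"rz": 0,"jaw": 0.18},
    {"tx": 0,"ty": 0,"tz": 0.01,"rx": 0,"ry": 0,"rz": 0,"jaw": 0.18},
    {"tx": 0,"ty": 0,"tz": 0.01,"rx": 0,"ry": 0,"rz": 0,"jaw": 0.18},
    {"tx": 0,"ty": 0,"tz": 0,"rx": 0,"ry": 0,"rz": 0,"jaw": 0.18},
    {"tx": 0,"ty": 0,"tz": -0.2,"rx": 0,"ry": 0,"rz": 0,"jaw": 0.18},
    {"tx": 0,"ty": 0,"tz": -0.4,"rx": 0,"ry": 0,"rz": 0,"jaw": 0.18},
    {"tx": 0,"ty": 0,"tz": -0.9,"rx": 0,"ry": 0,"rz": 0,"jaw": 0.18},
    {"tx": 0,"ty": 0,"tz": -0.9,"rx": 0,"ry": 0,"rz": 0,"jaw": 0.18},
  ],
)

```text
clock: 27.9
eef_pos: [0.6812, -0.1141, 0.3184]
tcp_rot: [-3.141, 0.011, 3.035]
ft_force: [1.4, -0.1, 0.2]
opening: 0.821
gripper_force: 0.0
```

```bash
python3 look.py a4
python3 - <<'E'
from h import *
S=drawer(-.165,0); plan([[*S,.31],[*S,.218]])
E
```

```text
top can 0.5841 -0.2448 0.0299 z 0.0832
top board (array([ 0.3729, -0.2524]), array([0.1492, 0.0603]), -14.76)
scene can 0.6138 -0.0637 0.0303 z 0.0824
scene can 0.6813 -0.1156 0.0306 z 0.0828
scene board (array([ 0.3789, -0.2525]), array([0.1509, 0.0576]), -14.69)
turn now->yaw rz share [ 0.0001  0.0012 -0.0011] pos [ 0.6797 -0.1138  0.3131] t 28.0
[ 0.4859 -0.14    0.31  ] -> [ 1.901 -0.46   0.031]
[ 0.4859 -0.14    0.218 ] -> [ 0.   -0.    0.92]
```

View pics/a4scene.png

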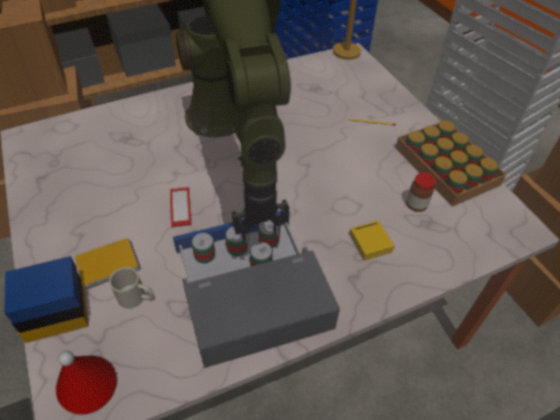

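All four cans stand in the drawer, the fourth near (262,254). Next I retreat, close the fingers and come down in front of the panel.

Request:
carry_out(
  rows=[
    {"tx": 0.95,"ty": -0.23,"tz": 0,"rx": 0,"ry": 0,"rz": 0,"jaw": 1},
    {"tx": 0.95,"ty": -0.23,"tz": 0,"rx": 0,"ry": 0,"rz": 0,"jaw": 1},
    {"tx": 0.95,"ty": -0.23,"tz": 0,"rx": 0,"ry": 0,"rz": 0,"jaw": 1},
  ],
)

```text
clock: 28.3
eef_pos: [0.5742, -0.1261, 0.307]
tcp_rot: [3.14, -0.013, 3.033]
ft_force: [0.1, 0.2, 0.1]
opening: 0.312
gripper_force: 0.0
```

Request:
carry_out(
  rows=[
    {"tx": 0.95,"ty": -0.23,"tz": 0,"rx": 0,"ry": 0,"rz": 0,"jaw": 1},
    {"tx": 0.95,"ty": -0.23,"tz": 0,"rx": 0,"ry": 0,"rz": 0,"jaw": 1},
    {"tx": 0.95,"ty": -0.23,"tz": 0,"rx": 0,"ry": 0,"rz": 0,"jaw": 1},
    {"tx": 0.95,"ty": -0.23,"tz": 0.3,"rx": 0,"ry": 0,"rz": 0,"jaw": 1},
    {"tx": 0.95,"ty": -0.23,"tz": 0.7,"rx": 0,"ry": 0,"rz": 0,"jaw": 1},
    {"tx": 0.95,"ty": -0.23,"tz": 0.95,"rx": 0,"ry": 0,"rz": 0,"jaw": 1},
    {"tx": 0.95,"ty": -0.23,"tz": 0.95,"rx": 0,"ry": 0,"rz": 0,"jaw": 1},
    {"tx": 0.95,"ty": -0.23,"tz": 0.95,"rx": 0,"ry": 0,"rz": 0,"jaw": 1},
  ],
)

```text
clock: 29.1
eef_pos: [0.4851, -0.1391, 0.2156]
tcp_rot: [3.141, -0.002, 3.035]
ft_force: [0.2, -0.1, 0.4]
opening: 0.0
gripper_force: 0.0
```

Request:
carry_out(
  rows=[
    {"tx": -0.1,"ty": 0,"tz": 0,"rx": 0,"ry": 0,"rz": 0,"jaw": 1},
    {"tx": -0.2,"ty": 0,"tz": 0,"rx": 0,"ry": 0,"rz": 0,"jaw": 1},
    {"tx": -0.3,"ty": 0,"tz": 0,"rx": 0,"ry": 0,"rz": 0,"jaw": 1},
    {"tx": -0.4,"ty": 0,"tz": 0,"rx": 0,"ry": 0,"rz": 0,"jaw": 1},
    {"tx": -0.5,"ty": 0,"tz": 0,"rx": 0,"ry": 0,"rz": 0,"jaw": 1},
    {"tx": -0.6,"ty": 0,"tz": 0,"rx": 0,"ry": 0,"rz": 0,"jaw": 1},
    {"tx": -0.7,"ty": 0,"tz": 0,"rx": 0,"ry": 0,"rz": 0,"jaw": 1},
    {"tx": -0.8,"ty": 0,"tz": 0,"rx": 0,"ry": 0,"rz": 0,"jaw": 1},
    {"tx": -0.9,"ty": 0,"tz": 0,"rx": 0,"ry": 0,"rz": 0,"jaw": 1},
    {"tx": -1,"ty": 0,"tz": 0,"rx": 0,"ry": 0,"rz": 0,"jaw": 1},
  ],
)

```text
clock: 30.1
eef_pos: [0.5852, -0.1497, 0.2157]
tcp_rot: [3.141, -0.001, 3.035]
ft_force: [-2.5, 1.5, 1.4]
opening: 0.002
gripper_force: 1.3
```

```bash
cat > front.py <<'E'
from h import *
for n in('top','scene'):
    im,d=snap(n,'f%d%s'%(ctrl.get_obs()['clock']*10,n)); P=cloud(n,d); h=hsv(im).astype(int)
    f=near(P,(h[...,0]>100)&(h[...,0]<125)&(h[...,1]>120)&(abs(P[...,2]-.067)<.008),.6,-.15,.22)
    q=P[f]; u=(q[:,:2]-drawer(0,0))@[np.cos(DY),np.sin(DY)]; print(n,'front mid x in drawer frame (open est. -.1025)',np.median(u).round(4),len(u))
o=ctrl.get_obs(); print(o['eef_pos'].round(4),o['ft_force'].round(1), 'tcp drawer x',(o['eef_pos'][:2]-DO)@[np.cos(DY),np.sin(DY)])
E
python3 front.py
```

```text
top front mid x in drawer frame (open est. -.1025) -0.0489 206
scene front mid x in drawer frame (open est. -.1025) -0.0375 434
[ 0.5863 -0.15    0.216 ] [ 0.1 -0.7  0.7] tcp drawer x -0.06405344294592821
```

Request:
carry_out(
  rows=[
    {"tx": -0.1,"ty": 0,"tz": 0,"rx": 0,"ry": 0,"rz": 0,"jaw": 1},
    {"tx": -0.2,"ty": 0,"tz": 0,"rx": 0,"ry": 0,"rz": 0,"jaw": 1},
    {"tx": -0.3,"ty": 0,"tz": 0,"rx": 0,"ry": 0,"rz": 0,"jaw": 1},
    {"tx": -0.4,"ty": 0,"tz": 0,"rx": 0,"ry": 0,"rz": 0,"jaw": 1},
    {"tx": -0.45,"ty": 0,"tz": 0,"rx": 0,"ry": 0,"rz": 0,"jaw": 1},
    {"tx": -0.5,"ty": 0,"tz": 0,"rx": 0,"ry": 0,"rz": 0,"jaw": 1},
    {"tx": -0.55,"ty": 0,"tz": 0,"rx": 0,"ry": 0,"rz": 0,"jaw": 1},
  ],
)

```text
clock: 30.9
eef_pos: [0.6395, -0.1557, 0.2159]
tcp_rot: [3.141, -0.0, 3.035]
ft_force: [-1.9, -0.5, 0.3]
opening: -0.001
gripper_force: 1.2
```

Request:
carry_out(
  rows=[
    {"tx": -0.03,"ty": 0,"tz": 0,"rx": 0,"ry": 0,"rz": 0,"jaw": 1},
    {"tx": -0.06,"ty": 0,"tz": 0,"rx": 0,"ry": 0,"rz": 0,"jaw": 1},
  ],
)

```text
clock: 31.1
eef_pos: [0.6453, -0.1563, 0.2159]
tcp_rot: [3.141, -0.0, 3.035]
ft_force: [-1.7, 0.1, 0.8]
opening: 0.0
gripper_force: 1.1
```

Request:
carry_out(
  rows=[
    {"tx": -0.02,"ty": 0,"tz": 0,"rx": 0,"ry": 0,"rz": 0,"jaw": 1},
    {"tx": -0.04,"ty": 0,"tz": 0,"rx": 0,"ry": 0,"rz": 0,"jaw": 1},
  ],
)

```text
clock: 31.3
eef_pos: [0.6491, -0.1567, 0.2159]
tcp_rot: [3.141, -0.0, 3.035]
ft_force: [-1.8, -0.1, 0.8]
opening: -0.005
gripper_force: 1.1
```

```bash
python3 front.py
```

```text
top front mid x in drawer frame (open est. -.1025) 0.0151 156
scene front mid x in drawer frame (open est. -.1025) 0.0234 511
[ 0.6495 -0.1567  0.2159] [-0.1  1.   0.5] tcp drawer x -0.0005749629277056207
```

Request:
carry_out(
  rows=[
    {"tx": -0.02,"ty": 0,"tz": 0,"rx": 0,"ry": 0,"rz": 0,"jaw": 1},
    {"tx": -0.04,"ty": 0,"tz": 0,"rx": 0,"ry": 0,"rz": 0,"jaw": 1},
  ],
)

```text
clock: 31.6
eef_pos: [0.6531, -0.1571, 0.2159]
tcp_rot: [3.141, -0.0, 3.035]
ft_force: [-1.9, 1.2, 0.5]
opening: -0.002
gripper_force: 1.1
```

Request:
carry_out(
  rows=[
    {"tx": -0.02,"ty": 0,"tz": 0,"rx": 0,"ry": 0,"rz": 0,"jaw": 1},
    {"tx": -0.03,"ty": 0,"tz": 0,"rx": 0,"ry": 0,"rz": 0,"jaw": 1},
  ],
)

```text
clock: 31.8
eef_pos: [0.6563, -0.1575, 0.2159]
tcp_rot: [3.141, 0.0, 3.035]
ft_force: [-2.0, 1.3, 1.2]
opening: 0.001
gripper_force: 1.0
```

Request:
carry_out(
  rows=[
    {"tx": -0.02,"ty": 0,"tz": 0,"rx": 0,"ry": 0,"rz": 0,"jaw": 1},
    {"tx": -0.03,"ty": 0,"tz": 0,"rx": 0,"ry": 0,"rz": 0,"jaw": 1},
  ],
)

```text
clock: 32.0
eef_pos: [0.6593, -0.1577, 0.2159]
tcp_rot: [3.141, -0.0, 3.035]
ft_force: [-1.8, -0.1, 2.2]
opening: -0.001
gripper_force: 1.0
```

Request:
carry_out(
  rows=[
    {"tx": -0.02,"ty": 0,"tz": 0,"rx": 0,"ry": 0,"rz": 0,"jaw": 1},
    {"tx": -0.03,"ty": 0,"tz": 0,"rx": 0,"ry": 0,"rz": 0,"jaw": 1},
  ],
)

```text
clock: 32.2
eef_pos: [0.6611, -0.158, 0.2158]
tcp_rot: [3.141, -0.003, 3.035]
ft_force: [-9.6, 1.4, 7.1]
opening: 0.005
gripper_force: 4.6
```

```bash
python3 front.py
```

```text
top front mid x in drawer frame (open est. -.1025) 0.0266 156
scene front mid x in drawer frame (open est. -.1025) 0.0342 512
[ 0.6611 -0.1579  0.2157] [-6.8  1.6  4.4] tcp drawer x 0.01110318247785153
```

The catch is engaged (about 9 N). I continue for the last 13 mm in small steps.

Request:
carry_out(
  rows=[
    {"tx": -0.02,"ty": 0,"tz": 0,"rx": 0,"ry": 0,"rz": 0,"jaw": 1},
    {"tx": -0.04,"ty": 0,"tz": 0,"rx": 0,"ry": 0,"rz": 0,"jaw": 1},
  ],
)

```text
clock: 32.5
eef_pos: [0.6622, -0.1581, 0.2157]
tcp_rot: [3.141, -0.01, 3.035]
ft_force: [-22.7, 3.4, 18.6]
opening: -0.001
gripper_force: 12.0
```

Request:
carry_out(
  rows=[
    {"tx": -0.02,"ty": 0,"tz": 0,"rx": 0,"ry": 0,"rz": 0,"jaw": 1},
    {"tx": -0.04,"ty": 0,"tz": 0,"rx": 0,"ry": 0,"rz": 0,"jaw": 1},
  ],
)

```text
clock: 32.7
eef_pos: [0.6634, -0.1582, 0.2156]
tcp_rot: [3.141, -0.017, 3.034]
ft_force: [-35.6, 4.2, 29.5]
opening: 0.002
gripper_force: 18.3
```

Request:
carry_out(
  rows=[
    {"tx": -0.01,"ty": 0,"tz": 0,"rx": 0,"ry": 0,"rz": 0,"jaw": 1},
    {"tx": -0.02,"ty": 0,"tz": 0,"rx": 0,"ry": 0,"rz": 0,"jaw": 1},
  ],
)

```text
clock: 32.9
eef_pos: [0.6639, -0.1582, 0.2156]
tcp_rot: [3.141, -0.02, 3.034]
ft_force: [-40.0, 3.9, 32.8]
opening: 0.002
gripper_force: 20.3
```

Request:
carry_out(
  rows=[
    {"tx": -0.01,"ty": 0,"tz": 0,"rx": 0,"ry": 0,"rz": 0,"jaw": 1},
    {"tx": -0.02,"ty": 0,"tz": 0,"rx": 0,"ry": 0,"rz": 0,"jaw": 1},
  ],
)

```text
clock: 33.1
eef_pos: [0.6645, -0.1583, 0.2156]
tcp_rot: [3.141, -0.024, 3.034]
ft_force: [-45.8, 5.7, 36.8]
opening: -0.001
gripper_force: 23.4
```

```bash
python3 front.py
```

```text
top front mid x in drawer frame (open est. -.1025) 0.0266 152
scene front mid x in drawer frame (open est. -.1025) 0.0343 506
[ 0.6645 -0.1583  0.2157] [-42.7   6.2  35.6] tcp drawer x 0.01456714506109796
```

That is too stiff to be the catch, so I back off and look.

Request:
carry_out(
  rows=[
    {"tx": 0.1,"ty": 0,"tz": 0,"rx": 0,"ry": 0,"rz": 0,"jaw": 1},
    {"tx": 0.2,"ty": 0,"tz": 0,"rx": 0,"ry": 0,"rz": 0,"jaw": 1},
    {"tx": 0.6,"ty": 0,"tz": 0,"rx": 0,"ry": 0,"rz": 0,"jaw": 1},
    {"tx": 1,"ty": 0,"tz": 0,"rx": 0,"ry": 0,"rz": 0,"jaw": 1},
    {"tx": 1,"ty": 0,"tz": 0,"rx": 0,"ry": 0,"rz": 0,"jaw": 1},
  ],
)

```text
clock: 33.7
eef_pos: [0.5689, -0.1477, 0.2142]
tcp_rot: [3.14, -0.007, 3.035]
ft_force: [0.2, 0.1, -0.2]
opening: -0.001
gripper_force: 0.0
```

```bash
python3 front.py
python3 - <<'E'
from h import *
im,_=snap('scene'); a=im[190:370,140:360,::-1]; b=snap('top')[0][100:280,240:420,::-1]
cv2.imwrite('pics/c5.png',np.hstack([cv2.resize(a,None,fx=2,fy=2,interpolation=2),cv2.resize(b,None,fx=2,fy=2,interpolation=2)]))
E
```

```text
top front mid x in drawer frame (open est. -.1025) 0.0267 188
scene front mid x in drawer frame (open est. -.1025) 0.0344 471
[ 0.5743 -0.1488  0.2161] [1.1 0.3 0.3] tcp drawer x -0.07613775150980262
```

View pics/c5.png

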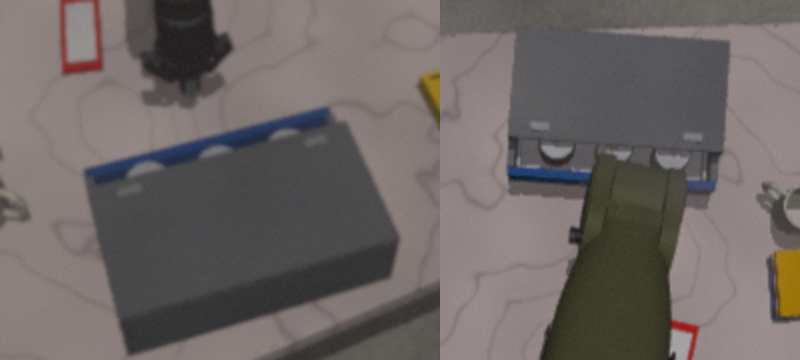

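Relative to the roof edge, both cameras put the panel at its home offset (137 mm, expected 137.5), so the drawer is home. In the left half the panel sits flush at about (205,140). Now the board.

Request:
carry_out(
  rows=[
    {"tx": 0,"ty": 0,"tz": -0.5,"rx": 0,"ry": 0,"rz": 0.049,"jaw": 0},
    {"tx": 0,"ty": 0,"tz": -0.5,"rx": 0,"ry": 0,"rz": 0.049,"jaw": 0},
    {"tx": 0,"ty": 0,"tz": -0.5,"rx": 0,"ry": 0,"rz": 0.049,"jaw": 0},
    {"tx": 0,"ty": 0,"tz": -0.5,"rx": 0,"ry": 0,"rz": 0.049,"jaw": 0},
  ],
)

```text
clock: 34.3
eef_pos: [0.5752, -0.1488, 0.2655]
tcp_rot: [3.141, 0.0, 2.882]
ft_force: [-0.4, 0.2, -0.4]
opening: 0.678
gripper_force: 0.0
```

```bash
python3 look.py
python3 - <<'E'
from h import *
a=np.radians(-14.7); c=np.array([.377,-.2525]); g=c-.045*np.array([np.cos(a),np.sin(a)])
plan([[*g,.266],[*g,.172]],yaw=np.pi+a)
E
```

```text
top can 0.7332 -0.0748 0.0295 z 0.0832
top can 0.7112 -0.257 0.0292 z 0.0842
top board (array([ 0.3693, -0.2765]), array([0.149, 0.036]), -2.38)
scene board (array([ 0.3789, -0.2525]), array([0.1509, 0.0576]), -14.69)
turn now->yaw rz share [ 0.0002 -0.0006 -0.0011] pos [ 0.5744 -0.1486  0.2647] t 34.4
[ 0.3335 -0.2411  0.266 ] -> [ 2.096 -1.506 -0.013]
[ 0.3335 -0.2411  0.172 ] -> [ 0.   -0.    0.94]
```

Request:
carry_out(
  rows=[
    {"tx": 0.7,"ty": -0.5,"tz": 0,"rx": 0,"ry": 0,"rz": 0,"jaw": 0},
    {"tx": 0.7,"ty": -0.5,"tz": 0,"rx": 0,"ry": 0,"rz": 0,"jaw": 0},
  ],
)

```text
clock: 34.6
eef_pos: [0.4923, -0.179, 0.2643]
tcp_rot: [3.141, -0.003, 2.883]
ft_force: [0.3, -0.7, -0.0]
opening: 0.999
gripper_force: 0.0
```

Request:
carry_out(
  rows=[
    {"tx": 0.7,"ty": -0.5,"tz": 0,"rx": 0,"ry": 0,"rz": 0,"jaw": 0},
    {"tx": 0.7,"ty": -0.5,"tz": 0,"rx": 0,"ry": 0,"rz": 0,"jaw": 0},
  ],
)

```text
clock: 34.8
eef_pos: [0.4108, -0.2094, 0.2647]
tcp_rot: [3.141, -0.003, 2.881]
ft_force: [0.5, -0.7, 0.3]
opening: 1.001
gripper_force: 0.0
```

Request:
carry_out(
  rows=[
    {"tx": 0.7,"ty": -0.5,"tz": 0,"rx": 0,"ry": 0,"rz": 0,"jaw": 0},
    {"tx": 0.7,"ty": -0.5,"tz": 0,"rx": 0,"ry": 0,"rz": 0,"jaw": 0},
    {"tx": 0.7,"ty": -0.5,"tz": 0,"rx": 0,"ry": 0,"rz": 0,"jaw": 0},
    {"tx": 0.7,"ty": -0.5,"tz": 0,"rx": 0,"ry": 0,"rz": 0,"jaw": 0},
  ],
)

```text
clock: 35.2
eef_pos: [0.3325, -0.2399, 0.2656]
tcp_rot: [3.141, -0.0, 2.88]
ft_force: [-0.0, 0.5, 0.3]
opening: 0.995
gripper_force: 0.0
```

```bash
python3 look.py
python3 - <<'E'
from h import *
a=np.radians(-14.7); c=np.array([.377,-.2525]); g=c-.045*np.array([np.cos(a),np.sin(a)])
plan([[*g,.266],[*g,.172]],yaw=np.pi+a); print(ctrl.get_obs()['joints'].round(2))
E
```

```text
top can 0.7348 -0.0749 0.0297 z 0.0837
top can 0.7226 -0.1668 0.0295 z 0.0836
top can 0.7095 -0.2565 0.0294 z 0.0837
top board (array([ 0.3916, -0.2574]), array([0.1108, 0.0603]), -14.51)
scene board (array([ 0.3776, -0.2522]), array([0.1537, 0.0576]), -14.69)
turn now->yaw rz share [ 0.0002  0.0001 -0.001 ] pos [ 0.3338 -0.2397  0.2658] t 35.3
[ 0.3335 -0.2411  0.266 ] -> [-0.001 -0.014 -0.002]
[ 0.3335 -0.2411  0.172 ] -> [ 0.   -0.    0.94]
[-0.62  0.07 -0.68  0.81  0.   -0.36]
```

Request:
carry_out(
  rows=[
    {"tx": 0,"ty": -0.01,"tz": 0.3,"rx": 0,"ry": 0,"rz": 0,"jaw": 0},
    {"tx": 0,"ty": -0.01,"tz": 0.6,"rx": 0,"ry": 0,"rz": 0,"jaw": 0},
    {"tx": 0,"ty": -0.01,"tz": 0.8,"rx": 0,"ry": 0,"rz": 0,"jaw": 0},
    {"tx": 0,"ty": -0.01,"tz": 0.9,"rx": 0,"ry": 0,"rz": 0,"jaw": 0},
    {"tx": 0,"ty": -0.01,"tz": 0.94,"rx": 0,"ry": 0,"rz": 0,"jaw": 0},
    {"tx": 0,"ty": -0.01,"tz": 0.94,"rx": 0,"ry": 0,"rz": 0,"jaw": 0},
    {"tx": 0,"ty": -0.01,"tz": 0.94,"rx": 0,"ry": 0,"rz": 0,"jaw": 0},
  ],
)

```text
clock: 36.0
eef_pos: [0.3334, -0.2408, 0.1726]
tcp_rot: [3.142, 0.001, 2.882]
ft_force: [0.0, -0.9, -0.0]
opening: 0.998
gripper_force: 0.0
```

Request:
carry_out(
  rows=[
    {"tx": 0,"ty": 0,"tz": 0,"rx": 0,"ry": 0,"rz": 0,"jaw": 1},
    {"tx": 0,"ty": 0,"tz": 0,"rx": 0,"ry": 0,"rz": 0,"jaw": 1},
    {"tx": 0,"ty": 0,"tz": 0,"rx": 0,"ry": 0,"rz": 0,"jaw": 1},
    {"tx": 0,"ty": 0,"tz": 0,"rx": 0,"ry": 0,"rz": 0,"jaw": 1},
    {"tx": 0,"ty": 0,"tz": 0,"rx": 0,"ry": 0,"rz": 0,"jaw": 1},
    {"tx": 0,"ty": 0,"tz": 0,"rx": 0,"ry": 0,"rz": 0,"jaw": 1},
    {"tx": 0,"ty": 0,"tz": 0,"rx": 0,"ry": 0,"rz": 0,"jaw": 1},
  ],
  squeeze=50,
)

```text
clock: 36.7
eef_pos: [0.333, -0.2408, 0.173]
tcp_rot: [3.142, 0.001, 2.881]
ft_force: [-1.5, 1.9, 10.0]
opening: 0.682
gripper_force: 51.5
```

Request:
carry_out(
  rows=[
    {"tx": 0,"ty": 0,"tz": -0.2,"rx": 0,"ry": 0,"rz": 0,"jaw": 1},
    {"tx": 0,"ty": 0,"tz": -0.5,"rx": 0,"ry": 0,"rz": 0,"jaw": 1},
    {"tx": 0,"ty": 0,"tz": -0.8,"rx": 0,"ry": 0,"rz": 0,"jaw": 1},
    {"tx": 0,"ty": 0,"tz": -0.8,"rx": 0,"ry": 0,"rz": 0,"jaw": 1},
    {"tx": 0,"ty": 0,"tz": -0.8,"rx": 0,"ry": 0,"rz": 0,"jaw": 1},
  ],
)

```text
clock: 37.2
eef_pos: [0.333, -0.2408, 0.2525]
tcp_rot: [-3.141, 0.002, 2.881]
ft_force: [-0.7, 0.4, -1.5]
opening: 0.677
gripper_force: 54.8
```

```bash
python3 look.py b1
python3 - <<'E'
from h import *
a=np.radians(-5.2); m=np.array([.6767,.2108]); u=np.array([np.cos(a),np.sin(a)])
o=ctrl.get_obs(); print(o['joints'].round(2))
plan([[*(m-.15*u),.25],[*(m-.15*u),.1845],[*(m-.03*u),.1845]],yaw=np.pi+a)
plan([[*(m-.15*u),.25]],yaw=np.pi+np.radians(-14.7))
for n in('top','scene'):
    im,d=snap(n); P=cloud(n,d); h=hsv(im).astype(int)
    b=near(P,((h[...,0]<10)|(h[...,0]>170))&(h[...,1]>110)&(P[...,2]<.15)&(P[...,2]>.02),.385,-.25,.13)
    if b.sum()>20: b=big(b); q=P[b]; print(n,b.sum(),rect(n,b,.08),'z fit',np.linalg.lstsq(np.c_[q[:,:2]-q[:,:2].mean(0),np.ones(len(q))],q[:,2],rcond=None)[0].round(3))
E
```

```text
top can 0.7335 -0.0744 0.0295 z 0.0839
top can 0.7222 -0.1667 0.0294 z 0.0833
top can 0.7099 -0.2564 0.0291 z 0.0838
scene can 0.6927 -0.2554 0.0265 z 0.0833
[-0.63  0.09 -0.7   0.78  0.   -0.37]
turn now->yaw rz share [ 0.0003 -0.0005 -0.0541] pos [ 0.3322 -0.2402  0.2511] t 37.3
[0.5273 0.2244 0.25  ] -> [-1.522  4.804  0.011]
[0.5273 0.2244 0.1845] -> [ 0.    -0.     0.655]
[0.6468 0.2135 0.1845] -> [-1.2  0.   0. ]
turn now->yaw rz share [ 0.0003 -0.0005 -0.0013] pos [ 0.3322 -0.2402  0.2511] t 37.3
[0.5273 0.2244 0.25  ] -> [-0.709  4.989  0.011]
top 211 (array([ 0.3927, -0.2579]), array([0.1054, 0.0609]), -15.39) z fit [-0.044  0.003  0.088]
scene 264 (array([ 0.3715, -0.2508]), array([0.1558, 0.06  ]), -14.03) z fit [-0.021  0.005  0.087]
```

View pics/b1scene.png

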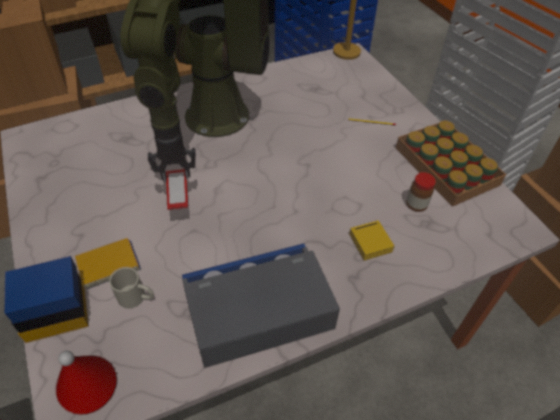

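The board is gripped at its near end (177,190), with a slight droop. Carry it to the holder and recheck the drawer.

Request:
carry_out(
  rows=[
    {"tx": -0.07,"ty": 0.5,"tz": 0,"rx": 0,"ry": 0,"rz": 0,"jaw": 1},
    {"tx": -0.14,"ty": 1,"tz": 0,"rx": 0,"ry": 0,"rz": 0,"jaw": 1},
    {"tx": -0.14,"ty": 1,"tz": 0,"rx": 0,"ry": 0,"rz": 0,"jaw": 1},
  ],
)

```text
clock: 37.7
eef_pos: [0.373, -0.1434, 0.251]
tcp_rot: [3.139, -0.002, 2.888]
ft_force: [0.2, -0.9, -1.2]
opening: 0.675
gripper_force: 54.8
```

Request:
carry_out(
  rows=[
    {"tx": -0.07,"ty": 0.5,"tz": 0,"rx": 0,"ry": 0,"rz": 0,"jaw": 1},
    {"tx": -0.14,"ty": 1,"tz": 0,"rx": 0,"ry": 0,"rz": 0,"jaw": 1},
    {"tx": -0.14,"ty": 1,"tz": 0,"rx": 0,"ry": 0,"rz": 0,"jaw": 1},
  ],
)

```text
clock: 38.0
eef_pos: [0.4128, -0.0507, 0.2515]
tcp_rot: [3.139, -0.0, 2.889]
ft_force: [-0.0, -0.5, -0.7]
opening: 0.679
gripper_force: 54.8
```

Request:
carry_out(
  rows=[
    {"tx": -0.07,"ty": 0.5,"tz": 0,"rx": 0,"ry": 0,"rz": 0,"jaw": 1},
    {"tx": -0.14,"ty": 1,"tz": 0,"rx": 0,"ry": 0,"rz": 0,"jaw": 1},
    {"tx": -0.14,"ty": 1,"tz": 0,"rx": 0,"ry": 0,"rz": 0,"jaw": 1},
  ],
)

```text
clock: 38.3
eef_pos: [0.4525, 0.0418, 0.2517]
tcp_rot: [3.139, 0.001, 2.887]
ft_force: [0.2, -1.3, -1.1]
opening: 0.677
gripper_force: 54.8
```

Request:
carry_out(
  rows=[
    {"tx": -0.07,"ty": 0.5,"tz": 0,"rx": 0,"ry": 0,"rz": 0,"jaw": 1},
    {"tx": -0.14,"ty": 1,"tz": 0,"rx": 0,"ry": 0,"rz": 0,"jaw": 1},
    {"tx": -0.14,"ty": 1,"tz": 0,"rx": 0,"ry": 0,"rz": 0,"jaw": 1},
  ],
)

```text
clock: 38.6
eef_pos: [0.492, 0.1345, 0.2517]
tcp_rot: [3.139, 0.001, 2.885]
ft_force: [-0.6, -0.4, -1.0]
opening: 0.681
gripper_force: 54.9
```

Request:
carry_out(
  rows=[
    {"tx": -0.07,"ty": 0.5,"tz": 0,"rx": 0,"ry": 0,"rz": 0,"jaw": 1},
    {"tx": -0.14,"ty": 1,"tz": 0,"rx": 0,"ry": 0,"rz": 0,"jaw": 1},
    {"tx": -0.14,"ty": 1,"tz": 0,"rx": 0,"ry": 0,"rz": 0,"jaw": 1},
    {"tx": -0.14,"ty": 1,"tz": 0,"rx": 0,"ry": 0,"rz": 0,"jaw": 1},
  ],
)

```text
clock: 39.0
eef_pos: [0.529, 0.2238, 0.251]
tcp_rot: [-3.14, -0.002, 2.882]
ft_force: [0.3, -0.8, -1.7]
opening: 0.677
gripper_force: 54.9
```

Request:
carry_out(
  rows=[
    {"tx": 0,"ty": 0,"tz": 0,"rx": 0,"ry": 0,"rz": -0.053,"jaw": 1},
    {"tx": 0,"ty": 0,"tz": 0,"rx": 0,"ry": 0,"rz": -0.053,"jaw": 1},
    {"tx": 0,"ty": 0,"tz": 0,"rx": 0,"ry": 0,"rz": -0.053,"jaw": 1},
    {"tx": 0,"ty": 0,"tz": 0,"rx": 0,"ry": 0,"rz": -0.053,"jaw": 1},
  ],
)

```text
clock: 39.4
eef_pos: [0.5289, 0.2234, 0.252]
tcp_rot: [3.141, -0.001, 3.044]
ft_force: [0.4, -0.7, -0.8]
opening: 0.685
gripper_force: 54.9
```

```bash
python3 front.py
cat > bd.py <<'E'
from h import *
a=np.radians(-5.2); m=np.array([.6767,.2108]); u=np.array([np.cos(a),np.sin(a)])
o=ctrl.get_obs(); p=o['eef_pos']
plan([[*(m-.15*u),.25],[*(m-.15*u),.1845],[*(m-.03*u),.1845]],yaw=np.pi+a)
c=p[:2]+.06*u; zb=p[2]-.165
for n in('top','scene'):
    im,d=snap(n,'d%d%s'%(o['clock']*10,n)); P=cloud(n,d); h=hsv(im).astype(int); Z=P[...,2]
    f=(P[...,:2]-p[:2])@u; s=(P[...,:2]-p[:2])@[-u[1],u[0]]
    red=((h[...,0]<10)|(h[...,0]>170))&(h[...,1]>110); wh=(h[...,1]<70)
    b=(red|wh)&(f>.0)&(f<.16)&(abs(s)<.06)&(abs(Z-zb)<.035)&(Z>.02 if zb>.04 else Z>.008)
    b=big(b); w=b&(f>.02)&(f<.115); q=P[w]; A=np.c_[f[w],s[w],np.ones(w.sum())]
    print(n,'board rect',rect(n,b,np.median(Z[b])),'z=[f,s,1]',np.linalg.lstsq(A,Z[w],rcond=None)[0].round(4),'f range',np.percentile(f[b],[1,99]).round(3),'s',np.percentile(s[b],[1,50,99]).round(4))
    y=near(P,(h[...,0]>18)&(h[...,0]<33)&(h[...,1]>120)&(Z>.026)&(Z<.042),.71,.2,.15); print('  holder',rect(n,big(y),.033))
E
python3 bd.py
```

```text
top front mid x in drawer frame (open est. -.1025) 0.0272 258
scene front mid x in drawer frame (open est. -.1025) 0.0343 444
[0.529  0.2239 0.2522] [-0.2  0.  -1. ] tcp drawer x -0.15948610402821398
turn now->yaw rz share [ 0.0001 -0.0001 -0.0017] pos [0.529  0.2239 0.2522] t 39.5
[0.5273 0.2244 0.25  ] -> [0.017 0.003 0.022]
[0.5273 0.2244 0.1845] -> [ 0.    -0.     0.655]
[0.6468 0.2135 0.1845] -> [-1.2  0.   0. ]
top board rect (array([0.5942, 0.2156]), array([0.0984, 0.0609]), -5.85) z=[f,s,1] [-0.0063 -0.0094  0.0894] f range [0.021 0.114] s [-0.0317 -0.006   0.027 ]
  holder (array([0.7225, 0.2074]), array([0.1009, 0.0936]), -5.5)
scene board rect (array([0.5736, 0.2166]), array([0.1646, 0.091 ]), -19.46) z=[f,s,1] [-0.0161  0.0047  0.0897] f range [0.001 0.118] s [-0.0415 -0.0025  0.039 ]
  holder (array([0.7301, 0.2051]), array([0.1035, 0.0963]), -5.2)
```

Request:
carry_out(
  rows=[
    {"tx": 0.02,"ty": 0,"tz": 0.3,"rx": 0,"ry": 0,"rz": -0.001,"jaw": 1},
    {"tx": 0.02,"ty": 0,"tz": 0.6,"rx": 0,"ry": 0,"rz": -0.001,"jaw": 1},
    {"tx": 0.02,"ty": 0,"tz": 0.66,"rx": 0,"ry": 0,"rz": -0.001,"jaw": 1},
    {"tx": 0.02,"ty": 0,"tz": 0.66,"rx": 0,"ry": 0,"rz": -0.001,"jaw": 1},
    {"tx": 0.02,"ty": 0,"tz": 0.66,"rx": 0,"ry": 0,"rz": -0.001,"jaw": 1},
  ],
)

```text
clock: 40.1
eef_pos: [0.5277, 0.2251, 0.1872]
tcp_rot: [3.14, 0.001, 3.051]
ft_force: [-0.2, -0.0, -0.9]
opening: 0.683
gripper_force: 54.9
```

```bash
python3 bd.py
python3 - <<'E'
from h import *
import glob,os
f=max(glob.glob('pics/d*top.png'),key=os.path.getmtime); g=f.replace('top','scene')
a=cv2.imread(f)[150:260,160:260]; b=cv2.imread(g)[150:260,300:410]
cv2.imwrite('pics/c6.png',np.hstack([cv2.resize(a,(400,440),interpolation=2),cv2.resize(b,(400,440),interpolation=2)]))
E
```

```text
turn now->yaw rz share [ 0.0004  0.0003 -0.0001] pos [0.5277 0.2251 0.1872] t 40.1
[0.5273 0.2244 0.25  ] -> [ 0.003 -0.007 -0.628]
[0.5273 0.2244 0.1845] -> [ 0.    -0.     0.655]
[0.6468 0.2135 0.1845] -> [-1.2  0.   0. ]
top board rect (array([0.5907, 0.2154]), array([0.0998, 0.0633]), -1.49) z=[f,s,1] [-0.0119 -0.0085  0.0252] f range [0.02  0.114] s [-0.0315 -0.0055  0.0279]
  holder (array([0.7222, 0.2075]), array([0.1014, 0.0929]), -4.94)
scene board rect (array([0.5794, 0.2323]), array([0.1471, 0.0997]), -1.97) z=[f,s,1] [-0.0073  0.0001  0.0248] f range [0.001 0.12 ] s [-0.0423 -0.0032  0.0372]
  holder (array([0.73  , 0.2057]), array([0.1034, 0.0949]), -5.43)
```

View pics/c6.png

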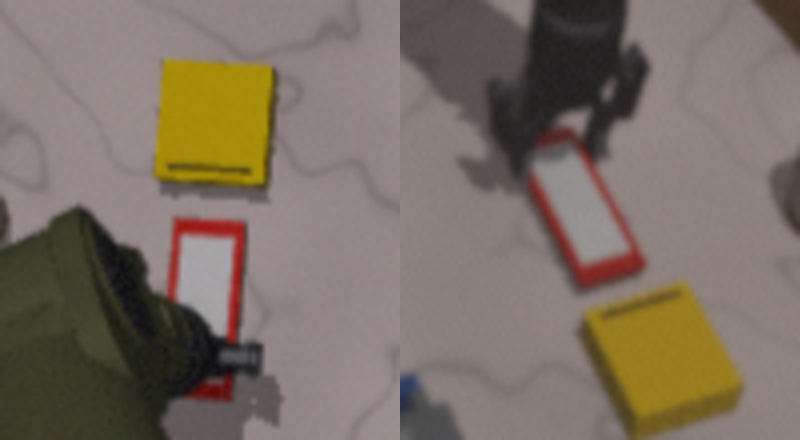

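The crop shows the board lined up below the mouth (lead edge (175–244, 221), holder front (157–268, 183)). I measure the lateral offset more carefully before inserting.

```bash
cat > lat.py <<'E'
from h import *
a=np.radians(-5.2); u=np.array([np.cos(a),np.sin(a)]); v=np.array([-u[1],u[0]]); p=ctrl.get_obs()['eef_pos']
def edges(n,mask,z,f0,f1):
    vv,uu=np.nonzero(mask); X=onplane(n,np.c_[uu,vv],z)[:,:2]-p[:2]; f,s=X@u,X@v; R=[]
    for lo in np.arange(f0,f1,.006):
        k=(f>=lo)&(f<lo+.006)
        if k.sum()>5: R.append((lo+.003,np.percentile(s[k],2),np.percentile(s[k],98)))
    R=np.array(R); mid=R[:,1:].mean(1); w=R[:,2]-R[:,1]; c=np.polyfit(R[:,0],mid,1); return c,np.median(w)
for n in('top','scene'):
    im=snap(n)[0]; h=hsv(im).astype(int); P=onplane(n,np.indices(im.shape[:2])[::-1].reshape(2,-1).T,.025)[:,:2].reshape(420,560,2)-p[:2]; f,s=P@u,P@v
    red=((h[...,0]<12)|(h[...,0]>168))&(h[...,1]>110); yel=(h[...,0]>18)&(h[...,0]<33)&(h[...,1]>120)&(h[...,2]>(90 if n=='top' else 60))
    br=red&(f>.05)&(f<.14)&(abs(s)<.06); cb,wb=edges(n,br,p[2]-.163,.06,.105)
    yh=yel&(f>.12)&(f<.28)&(abs(s)<.09); ch,wh=edges(n,yh,.033,.16,.235)
    lead=np.percentile((onplane(n,np.argwhere(br)[:,::-1],p[2]-.163)[:,:2]-p[:2])@u,99)
    print(n,'board mid@lead',np.polyval(cb,.11).round(4),'slope deg',np.degrees(cb[0]).round(2),'w',wb.round(4),'| holder mid@mouth.15',np.polyval(ch,.15).round(4),'slope deg',np.degrees(ch[0]).round(2),'w',wh.round(4),'lead f',lead.round(4))
E
python3 lat.py
```

```text
top board mid@lead -0.0009 slope deg 1.33 w 0.0569 | holder mid@mouth.15 -0.0006 slope deg 0.24 w 0.0902 lead f 0.1149
scene board mid@lead -0.0021 slope deg 4.59 w 0.0581 | holder mid@mouth.15 -0.0023 slope deg -1.59 w 0.0951 lead f 0.1238
```

Aligned within about 1 mm in both views. Insert slowly.

Request:
carry_out(
  rows=[
    {"tx": -0.1,"ty": 0,"tz": 0.01,"rx": 0,"ry": 0,"rz": 0,"jaw": 1},
    {"tx": -0.2,"ty": 0,"tz": 0.01,"rx": 0,"ry": 0,"rz": 0,"jaw": 1},
    {"tx": -0.28,"ty": 0,"tz": 0.01,"rx": 0,"ry": 0,"rz": 0,"jaw": 1},
    {"tx": -0.35,"ty": 0,"tz": 0.01,"rx": 0,"ry": 0,"rz": 0,"jaw": 1},
    {"tx": -0.42,"ty": 0,"tz": 0.01,"rx": 0,"ry": 0,"rz": 0,"jaw": 1},
  ],
)

```text
clock: 40.8
eef_pos: [0.5697, 0.2208, 0.185]
tcp_rot: [3.141, -0.0, 3.05]
ft_force: [0.0, -0.5, -1.0]
opening: 0.683
gripper_force: 54.9
```

Request:
carry_out(
  rows=[
    {"tx": -0.08,"ty": 0,"tz": 0,"rx": 0,"ry": 0,"rz": 0,"jaw": 1},
    {"tx": -0.16,"ty": 0,"tz": 0,"rx": 0,"ry": 0,"rz": 0,"jaw": 1},
  ],
)

```text
clock: 41.0
eef_pos: [0.5855, 0.2194, 0.1849]
tcp_rot: [3.141, -0.0, 3.051]
ft_force: [0.3, 0.3, -0.9]
opening: 0.676
gripper_force: 54.9
```

Run:
```python
from h import *
o=ctrl.get_obs(); print(o['eef_pos'].round(4),o['ft_force'].round(1),o['moment'].round(2))
a=snap('top')[0][150:260,160:260,::-1]; b=snap('scene')[0][150:260,300:410,::-1]
cv2.imwrite('pics/c7.png',np.hstack([cv2.resize(a,(400,440),interpolation=2),cv2.resize(b,(400,440),interpolation=2)]))
```

```text
[0.5855 0.2194 0.1849] [ 0.3  0.3 -0.9] [ 0.03  0.04 -0.  ]
```

View pics/c7.png

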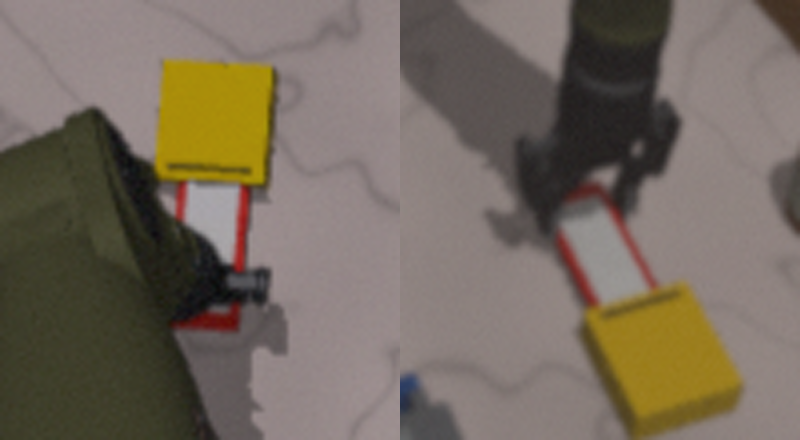

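The leading end is inside the slot in both views with no contact force. Drive on to the stop.

Request:
carry_out(
  rows=[
    {"tx": -0.06,"ty": 0,"tz": 0,"rx": 0,"ry": 0,"rz": 0,"jaw": 1},
    {"tx": -0.12,"ty": 0,"tz": 0,"rx": 0,"ry": 0,"rz": 0,"jaw": 1},
    {"tx": -0.18,"ty": 0,"tz": 0,"rx": 0,"ry": 0,"rz": 0,"jaw": 1},
    {"tx": -0.24,"ty": 0,"tz": 0,"rx": 0,"ry": 0,"rz": 0,"jaw": 1},
    {"tx": -0.28,"ty": 0,"tz": 0,"rx": 0,"ry": 0,"rz": 0,"jaw": 1},
  ],
)

```text
clock: 41.6
eef_pos: [0.6134, 0.217, 0.1851]
tcp_rot: [3.141, 0.0, 3.051]
ft_force: [0.3, -0.6, -1.0]
opening: 0.678
gripper_force: 54.9
```

Request:
carry_out(
  rows=[
    {"tx": -0.06,"ty": 0,"tz": 0,"rx": 0,"ry": 0,"rz": 0,"jaw": 1},
    {"tx": -0.12,"ty": 0,"tz": 0,"rx": 0,"ry": 0,"rz": 0,"jaw": 1},
    {"tx": -0.18,"ty": 0,"tz": 0,"rx": 0,"ry": 0,"rz": 0,"jaw": 1},
    {"tx": -0.24,"ty": 0,"tz": 0,"rx": 0,"ry": 0,"rz": 0,"jaw": 1},
  ],
)

```text
clock: 42.0
eef_pos: [0.6372, 0.2147, 0.1851]
tcp_rot: [3.141, -0.0, 3.051]
ft_force: [0.4, -0.0, -0.5]
opening: 0.679
gripper_force: 54.9
```

Request:
carry_out(
  rows=[
    {"tx": -0.03,"ty": 0,"tz": 0,"rx": 0,"ry": 0,"rz": 0,"jaw": 1},
    {"tx": -0.05,"ty": 0,"tz": 0,"rx": 0,"ry": 0,"rz": 0,"jaw": 1},
  ],
)

```text
clock: 42.2
eef_pos: [0.642, 0.2143, 0.185]
tcp_rot: [3.141, -0.0, 3.051]
ft_force: [0.7, 0.3, -0.4]
opening: 0.678
gripper_force: 54.9
```

Request:
carry_out(
  rows=[
    {"tx": -0.02,"ty": 0,"tz": 0,"rx": 0,"ry": 0,"rz": 0,"jaw": 1},
    {"tx": -0.02,"ty": 0,"tz": 0,"rx": 0,"ry": 0,"rz": 0,"jaw": 1},
  ],
)

```text
clock: 42.4
eef_pos: [0.6437, 0.2141, 0.185]
tcp_rot: [3.141, -0.0, 3.051]
ft_force: [-0.7, -0.4, -0.9]
opening: 0.685
gripper_force: 54.9
```

Request:
carry_out(
  rows=[
    {"tx": -0.02,"ty": 0,"tz": 0,"rx": 0,"ry": 0,"rz": 0,"jaw": 1},
    {"tx": -0.02,"ty": 0,"tz": 0,"rx": 0,"ry": 0,"rz": 0,"jaw": 1},
  ],
)

```text
clock: 42.6
eef_pos: [0.6457, 0.214, 0.1851]
tcp_rot: [3.141, -0.0, 3.051]
ft_force: [-0.6, -0.1, -1.2]
opening: 0.68
gripper_force: 54.9
```

Request:
carry_out(
  rows=[
    {"tx": -0.02,"ty": 0,"tz": 0,"rx": 0,"ry": 0,"rz": 0,"jaw": 1},
    {"tx": -0.02,"ty": 0,"tz": 0,"rx": 0,"ry": 0,"rz": 0,"jaw": 1},
  ],
)

```text
clock: 42.8
eef_pos: [0.6478, 0.2138, 0.1851]
tcp_rot: [3.141, -0.0, 3.051]
ft_force: [-0.3, 0.1, -2.0]
opening: 0.681
gripper_force: 54.9
```

Request:
carry_out(
  rows=[
    {"tx": -0.02,"ty": 0,"tz": 0,"rx": 0,"ry": 0,"rz": 0,"jaw": 1},
    {"tx": -0.02,"ty": 0,"tz": 0,"rx": 0,"ry": 0,"rz": 0,"jaw": 1},
  ],
)

```text
clock: 43.0
eef_pos: [0.6488, 0.2136, 0.1846]
tcp_rot: [3.141, -0.003, 3.051]
ft_force: [-4.3, 0.0, -0.5]
opening: 0.68
gripper_force: 54.9
```

Request:
carry_out(
  rows=[
    {"tx": -0.02,"ty": 0,"tz": 0,"rx": 0,"ry": 0,"rz": 0,"jaw": 1},
    {"tx": -0.02,"ty": 0,"tz": 0,"rx": 0,"ry": 0,"rz": 0,"jaw": 1},
  ],
)

```text
clock: 43.2
eef_pos: [0.6495, 0.2135, 0.1839]
tcp_rot: [3.141, -0.006, 3.052]
ft_force: [-7.8, 1.6, -0.6]
opening: 0.678
gripper_force: 55.0
```

The stop is reached (force rises to 8 N at the expected depth). Release and lift away.

Request:
carry_out(
  rows=[
    {"tx": -0.01,"ty": 0,"tz": 0.01,"rx": 0,"ry": 0,"rz": 0,"jaw": 1},
    {"tx": -0.01,"ty": 0,"tz": 0.01,"rx": 0,"ry": 0,"rz": 0,"jaw": 0.15},
    {"tx": -0.01,"ty": 0,"tz": 0.01,"rx": 0,"ry": 0,"rz": 0,"jaw": 0.15},
    {"tx": -0.01,"ty": 0,"tz": 0.01,"rx": 0,"ry": 0,"rz": 0,"jaw": 0.15},
    {"tx": -0.01,"ty": 0,"tz": 0.01,"rx": 0,"ry": 0,"rz": 0,"jaw": 0},
    {"tx": 0,"ty": 0,"tz": -0.2,"rx": 0,"ry": 0,"rz": 0,"jaw": 0},
    {"tx": 0,"ty": 0,"tz": -0.5,"rx": 0,"ry": 0,"rz": 0,"jaw": 0},
    {"tx": 0,"ty": 0,"tz": -0.9,"rx": 0,"ry": 0,"rz": 0,"jaw": 0},
  ],
)

```text
clock: 44.0
eef_pos: [0.651, 0.213, 0.2743]
tcp_rot: [-3.141, -0.003, 3.051]
ft_force: [1.0, 0.2, -0.1]
opening: 0.996
gripper_force: 0.0
```

Request:
carry_out(
  rows=[
    {"tx": 0.95,"ty": 0,"tz": -0.1,"rx": 0,"ry": 0,"rz": 0,"jaw": 1},
    {"tx": 0.95,"ty": 0,"tz": -0.1,"rx": 0,"ry": 0,"rz": 0,"jaw": 1},
    {"tx": 0.95,"ty": 0,"tz": -0.1,"rx": 0,"ry": 0,"rz": 0,"jaw": 1},
    {"tx": 0.95,"ty": 0,"tz": -0.1,"rx": 0,"ry": 0,"rz": 0,"jaw": 1},
  ],
)

```text
clock: 44.4
eef_pos: [0.5564, 0.2221, 0.2858]
tcp_rot: [3.141, 0.001, 3.052]
ft_force: [0.1, 0.2, 0.2]
opening: 0.335
gripper_force: 0.0
```

Request:
carry_out(
  rows=[
    {"tx": 0.95,"ty": 0,"tz": 0,"rx": 0,"ry": 0,"rz": 0,"jaw": 1},
    {"tx": 0.95,"ty": 0,"tz": 0,"rx": 0,"ry": 0,"rz": 0,"jaw": 1},
    {"tx": 0.95,"ty": 0,"tz": 0,"rx": 0,"ry": 0,"rz": 0,"jaw": 1},
    {"tx": 0.95,"ty": 0,"tz": 0,"rx": 0,"ry": 0,"rz": 0,"jaw": 1},
  ],
)

```text
clock: 44.8
eef_pos: [0.4632, 0.231, 0.2856]
tcp_rot: [3.14, 0.001, 3.051]
ft_force: [1.4, -0.1, 1.4]
opening: 0.001
gripper_force: 0.0
```

```bash
python3 front.py
python3 - <<'E'
from h import *
a=np.radians(-5.2); u=np.array([np.cos(a),np.sin(a)])
T={}
for n in('top','scene'):
    im,d=snap(n,'e'+n); P=cloud(n,d); h=hsv(im).astype(int); T[n]=im
    red=near(P,((h[...,0]<12)|(h[...,0]>168))&(h[...,1]>110)&(P[...,2]<.05),.65,.215,.09)
    yel=near(P,(h[...,0]>18)&(h[...,0]<33)&(h[...,1]>120)&(P[...,2]>.026),.71,.2,.12)
    f=(onplane(n,np.argwhere(red)[:,::-1],.02)[:,:2])@u; g=onplane(n,np.argwhere(yel)[:,::-1],.033)[:,:2]@u
    print(n,'board end f',np.percentile(f,1).round(4),'holder back/front',np.percentile(g,[1,99]).round(4),'stick-out',(np.percentile(g,1)-np.percentile(f,1)).round(4),'red z',np.median(P[red][:,2]).round(4))
o=ctrl.get_obs(); print(o['eef_pos'].round(4))
A=T['scene'][120:380,0:440,::-1]; cv2.imwrite('pics/c8.png',cv2.resize(A,None,fx=1.8,fy=1.8,interpolation=2))
E
```

```text
top front mid x in drawer frame (open est. -.1025) 0.0268 250
scene front mid x in drawer frame (open est. -.1025) 0.0346 448
[0.4644 0.231  0.2858] [ 0.2 -0.5  0.4] tcp drawer x -0.22447497904088748
top board end f 0.5916 holder back/front [0.6522 0.7504] stick-out 0.0606 red z 0.0197
scene board end f 0.5971 holder back/front [0.658  0.7573] stick-out 0.0609 red z 0.02
[0.4642 0.2308 0.2855]
```

View pics/c8.png

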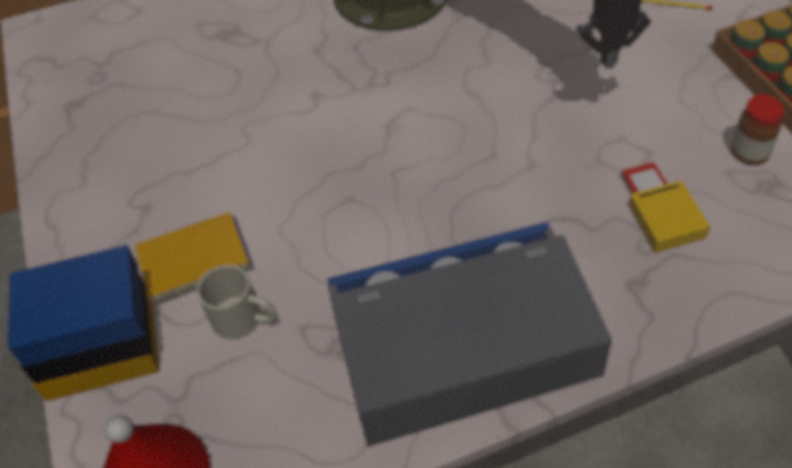

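The board sticks out 60.6 mm (60 means at the stop), at crop (645,178), and the bystanders look untouched. I felt no clear catch, so I check the panel for a gap against the cabinet's lower sides before handing in.

Run:
```python
from h import *
u=np.array([np.cos(DY),np.sin(DY)]); v=np.array([-u[1],u[0]])
im,d=snap('top'); h=hsv(im)
print('top: drawer-frame x, then H/S/V and depth-z at side lines')
K,D,T=cam('top')
for y in(-.164,.164,-.12):
    print('y',y)
    for x in np.arange(.005,.085,.004):
        w=np.r_[drawer(x,y-.003),.068]; px=cv2.projectPoints(w.reshape(1,3),cv2.Rodrigues(T[:3,:3])[0],T[:3,3],K,D)[0].ravel()
        i,j=int(round(px[1])),int(round(px[0])); print(round(x,3),h[i,j].tolist(),cloud('top',d)[i,j,2].round(3),end=' | ')
    print()
a=im[140:210,255:405,::-1]; cv2.imwrite('pics/c9.png',cv2.resize(a,None,fx=5,fy=5,interpolation=2))
```

```text
top: drawer-frame x, then H/S/V and depth-z at side lines
y -0.164
0.005 [2, 23, 142] 0.002 | 0.009 [175, 21, 144] -0.0 | 0.013 [3, 22, 142] 0.001 | 0.017 [177, 19, 136] 0.003 | 0.021 [150, 16, 114] 0.063 | 0.025 [121, 47, 113] 0.065 | 0.029 [115, 86, 118] 0.067 | 0.033 [110, 92, 117] 0.072 | 0.037 [116, 40, 101] 0.067 | 0.041 [132, 13, 96] 0.066 | 0.045 [138, 14, 93] 0.075 | 0.049 [135, 11, 94] 0.066 | 0.053 [140, 8, 95] 0.065 | 0.057 [143, 10, 99] 0.072 | 0.061 [135, 11, 96] 0.072 | 0.065 [160, 9, 81] 0.062 | 0.069 [170, 11, 70] 0.069 | 0.073 [135, 8, 66] 0.068 | 0.077 [150, 13, 59] 0.071 | 0.081 [120, 5, 53] 0.101 | 
y 0.164
0.005 [0, 23, 99] 0.007 | 0.009 [0, 19, 94] -0.004 | 0.013 [138, 17, 75] 0.008 | 0.017 [107, 175, 54] 0.051 | 0.021 [108, 186, 89] 0.065 | 0.025 [108, 188, 110] 0.065 | 0.029 [108, 181, 117] 0.07 | 0.033 [108, 197, 114] 0.069 | 0.037 [113, 46, 95] 0.074 | 0.041 [126, 14, 94] 0.064 | 0.045 [108, 15, 86] 0.067 | 0.049 [120, 12, 87] 0.071 | 0.053 [140, 9, 89] 0.068 | 0.057 [140, 9, 89] 0.067 | 0.061 [130, 9, 88] 0.07 | 0.065 [120, 7, 71] 0.07 | 0.069 [140, 12, 62] 0.071 | 0.073 [135, 9, 57] 0.072 | 0.077 [150, 20, 51] 0.081 | 0.081 [135, 21, 48] 0.087 | 
y -0.12
0.005 [176, 17, 104] 0.007 | 0.009 [165, 11, 93] -0.001 | 0.013 [141, 23, 77] 0.026 | 0.017 [124, 23, 77] 0.051 | 0.021 [120, 41, 80] 0.064 | 0.025 [115, 91, 104] 0.068 | 0.029 [113, 98, 114] 0.067 | 0.033 [114, 87, 117] 0.065 | 0.037 [122, 27, 133] 0.021 | 0.041 [144, 11, 115] 0.02 | 0.045 [155, 16, 98] 0.021 | 0.049 [158, 11, 97] 0.02 | 0.053 [156, 13, 97] 0.02 | 0.057 [150, 11, 95] 0.018 | 0.061 [150, 6, 90] 0.019 | 0.065 [120, 5, 93] 0.08 | 0.069 [110, 7, 103] 0.082 | 0.073 [120, 7, 110] 0.086 | 0.077 [120, 3, 95] 0.087 | 0.081 [105, 6, 79] 0.105 |
```

View pics/c9.png

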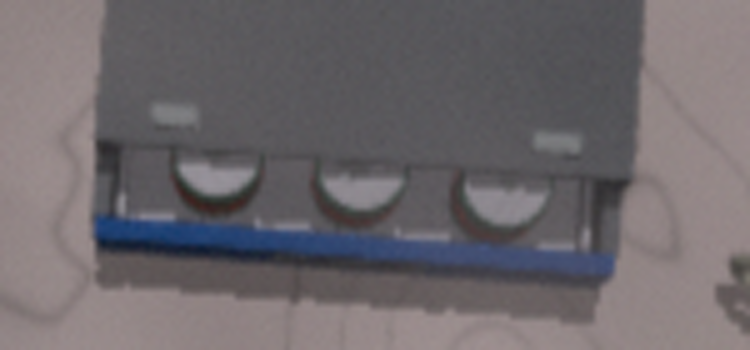

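The panel butts against both lower sides at the same height with no gap, e.g. at (100,215) and (610,250). The drawer is seated with the cans upright, so I hand in.

```bash
python3 -c "
from plant import ctrl
print(ctrl.sign_off())"
```

```text
the job is handed in; nothing more can be done
None
```

I handed the job in at about 45 s: all four loose cans are upright in the drawer, the drawer is home with no visible gap, the board is against the holder's stop, and the mug, jar and exercise books were not touched; pushing the drawer home I felt no distinct catch, and the wrist force reached about 60 N (about 46 N of it along the push) against the end stop, through the closed fingertips as far as I could tell.

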